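Load the sauna headrests into the hygiene chest and start it

TASK

Open the white hygiene chest and swing its prop rod up into the orange socket on the lid so that the lid rests on the rod by itself, then lay every ash headrest from the black mat flat inside, side by side on the chest floor. When all are in, swing the rod back down to where it was stowed, let the lid down gently by hand until it is shut (do not drop it), and only then twist the red start knob clockwise to its stop and let it spring back. Leave the other things on the ledge where they are.

Things in the scene. Friction and masses are not known exactly. Their poses are not given: they have to be found in the camera images.
- chest: White steel chest, fixed, on the robot's left. Main box 239 (x) x 354 (y) x 95 mm high, walls 12, inner floor 28 mm above the ledge, inside 215 x 330: three headrests fit side by side, length along x. Origin: underside centre of the main box; x points from its front to the lid hinge, y to its left. Right (-y) of it a grey console 160 x 105, 85 mm high, with the start knob; left (+y) the prop rod.
- lid (a joint): Angle of the white lid (20 mm thick, 243 mm long, 0.75 kg), rad: 0 shut, 1.46 the open stop; propped on the rod 1.15. Turns about the chest's y axis through lid_hinge. Hinge friction holds the lid by itself above about 1.27 rad; lower than that it falls shut if let go. Two lamp tubes hang 11 mm below it.
- lid_hinge (a point): Point on the lid's hinge axis, mid-width, at the rim: 119.5 mm behind the chest's origin (chest +x) and 95 mm up. Its axes are the chest's and do not turn with the lid.
- lid_handle (a point): Middle of the lid's steel bar handle: round, 12 mm thick, 120 mm long, parallel to the hinge, over the lid's front edge. From lid_hinge it lies at x -222, z +60 mm in the lid's frame (the chest's axes when shut, turning with the lid). Gap between bar and lid 33 mm. The bar can turn between the finger pads as the lid swings.
- rod (a joint): Angle of the prop rod, rad: 0 stowed (level, pointing back along the chest's left side), grows as its tip swings up, at most 1.2; 0.644 when seated in the propped lid's socket. Its stiff pivot keeps it where it is left. Swing it up only with the lid near its open stop; lowering the lid then brings the flared socket over the tip, if the rod is within about 0.06 rad of 0.644.
- rod_pivot (a point): Pivot of the prop rod, on the outside of the chest's left wall: chest x -70.5, y +210, z +111 mm. The rod turns about the chest's y axis through it. Axes as the chest's.
- rod_grip (a point): Middle of the red grip sleeve (15 mm thick, 60 mm long) on the 10 mm thick prop rod, 85 mm from its pivot; 25 mm clear of the chest's left wall. Axes turn with the rod: x along the rod from the pivot to its tip, y the chest's y.
- rod_tip (a point): Centre of the rod's round steel tip (12 mm thick), 216 mm from the pivot.
- lid_socket (a point): Where the rod tip's centre sits when seated in the holding socket: an orange flared hood on a steel arm at the lid's left edge, in the rod's plane, open towards the lid's underside; mouth about 50 mm wide, 18 mm at its bottom. In the lid's frame x -140, y +210, z +44 mm from lid_hinge; turns with the lid.
- knob (a joint): Angle of the spring-return start knob, rad, clockwise seen from above: 0 at rest, 1.05 at its stop. A weak spring (about 0.07 N m at the stop) turns it back when let go.
- knob_grip (a point): Height to grip the knob's red bar, on its vertical axis: the bar is 48 mm long, 14 mm thick and 30 mm high, along the chest's x at rest (this frame's x, which turns with the knob); its top lies 11 mm above this point (129 mm above the ledge).
- rest_a: Light ash headrest block, 160 x 52 mm, 36 mm high in the dished middle, about 50 mm at its ends, about 0.3 kg; one of two or three, starting on the black return mat (a flat 250 x 430 mm sheet right of the chest). Origin: centre of its underside; x along its length, z up. Grasp it across its 52 mm width, about 27 mm above its underside.
- rest_b: Light ash headrest block, 160 x 52 mm, 36 mm high in the dished middle, about 50 mm at its ends, about 0.3 kg; one of two or three, starting on the black return mat (a flat 250 x 430 mm sheet right of the chest). Origin: centre of its underside; x along its length, z up. Grasp it across its 52 mm width, about 27 mm above its underside.
- rest_c: Light ash headrest block, 160 x 52 mm, 36 mm high in the dished middle, about 50 mm at its ends, about 0.3 kg; one of two or three, starting on the black return mat (a flat 250 x 430 mm sheet right of the chest). Origin: centre of its underside; x along its length, z up. Grasp it across its 52 mm width, about 27 mm above its underside.
- bottle: Bystander: closed glass bottle with a cork, 62 mm thick, 185 mm tall, upright. Origin: centre of its foot.
- bucket: Bystander: empty copper-toned aluminium bucket, 140 mm across, 130 mm tall, its thin bail standing to 180 mm. Origin: centre of its foot.
- squeegee: Bystander: black plastic shower squeegee lying flat, about 170 mm long, blade 210 mm wide, 22 mm high, left of the chest. Origin: under its middle.
- sand_timer: Bystander: sauna sand timer, wood and glass, 84 mm thick, 130 mm tall. Origin: centre of its foot.
- brush: Bystander: wooden body brush, 130 x 58 x 40 mm. Origin: centre of its underside.
- ladle: Bystander: sauna ladle lying behind the chest, 330 mm long, wooden handle, copper cup. Origin: under the middle of its handle.

How it is judged:
By the outcome, as a careful person would: the job done as asked, in the order asked, and still so for the second after the job is handed in, with the robot touching nothing.
Of rest_a, rest_b, rest_c only 2 to 3 are there at a start; the rules pass over those that are not, and their reading is None.
At some moment in a run one of rest_a, rest_b, rest_c may be knocked a few centimetres aside while the robot is not near it.
It also fails if it takes over 210 s, if anything falls off the work surface, if the arm or the gripper's body presses on something with over 40 N, if the wrist force passes 120 N, or if a joint passes its speed limit or range.

ROBOT

A 6-joint arm with a two-finger parallel gripper is mounted at the origin on the work surface. World frame = base frame: x ahead of the robot, y to its left, z up, the work surface at z = 0. Lengths are in m, angles in rad, forces in N, time in s.
With the tool pointing down it reaches from about 0.425 to 0.95 m from the base axis. Payload 3.5 kg.
Tool frame: the origin (TCP) lies between the finger pads; the fingertips stand 22 mm ahead of it and the grasp point (between the pads) lies 3 mm ahead of it (ctrl.nose_length is the z of the fingertips in the tool frame, in m); z points along the fingers, y is the line along which they close (so a half turn about z gives the same grasp; the last joint's range is limited). The gripper opens to 85 mm and grips with 20 to 120 N. Pads are 22 mm wide; open, the fingers measure 114 mm over their backs; the gripper's body (76 mm by 85 mm) begins 54 mm behind the grasp point. The pads swing forward as they close: fully open they stand 13 mm farther back than shut.
Start: joints at [-1.383, 0.286, 1.577, -0, 1.279, -0.15], TCP at [0.224, -0.637, 0.219] pointing down, gripper open.
Joint ranges: [-2.77, 2.77], [-0.9, 2.22], [0.21, 2.48], [-1.53, 4.67], [0.24, 2.81], [-2.84, 2.84]. Speed limits (rad/s): [2.79, 2.79, 3.14, 3.14, 3.14, 3.14].

INTERFACE

Orientations are given as a unit quaternion [x, y, z, w].
In Python, from plant import ctrl gives the robot as it stands. The module is installed in compiled form; this text tells all that it offers.
- The arm moves only by the tool send_rows, never from a script. Its argument "rows" is text: rows parted by semicolons, each of 7 numbers parted by spaces: the turn, a rotation vector about the tool's x, y, z in degrees, then the shift along the tool's x, y, z in mm, then the opening, from -1 (shut) to 1 (fully open). A call has 1 to 8 rows; each row is the pose to reach, as a shift and turn from the pose commanded when the call began, along the tool's axes at that moment; what a row does not reach only later rows make up. A row lasts 1/8 s, in which the tool goes at most 62.5 mm and 10.7 degrees, less where a joint would pass 70% of its speed; a pose out of reach is approached as far as the arm can. A call with a gripper value outside its range is refused whole. The fingers move at their own pace and stop on an object; "grip_force" is the grip in N (left out, the last holds). Time passes only in rows, so rows that repeat a pose let the fingers close. It gives the time, the measured TCP pose, the force, the opening and the grip force at its end, in the units of the state.
- ctrl.get_state(): the state, without advancing time (a new reading comes with each control period).
- ctrl.read_camera(name): name is "scene" or "top"; returns a dict with "color" (420x560x3 uint8, red, green, blue), "fx", "fy", "cx", "cy" (pixels), "extrinsics" (4x4, takes a point from world to camera coordinates). Camera axes: x right, y down, z forward; pixel columns grow to the right and rows downward; lengths in m; the calibration is good to about 2 mm. A picture is of the moment at which its call begins. There is no depth.
- ctrl.sign_off(): hands the job in; it is judged then, once.
Trained networks look in a picture, given as the dict that the camera call returned (one of the last four; its "shot" number tells which), for a name from the list of things; names that differ only in an ending like _2 or _b are one class to them, and where a whole thing is asked for, a point or a joint stands for the part that bears it (a point fixed in the world has none). Each returns a list of dicts, best first, with "p" (0 to 1); they miss things now and then, are a little off and sometimes report something else, mostly with a low value. They report only what shows in the picture. A call takes as long as a camera call.
- ctrl.look_for(picture, target): "position" ([x, y, z] in m, in the coordinates of the camera as it stood for that picture, good to about 4 mm: the middle of the surface that is visible of it).
The state is a dict: "time": time; "qpos": joint angles; "dq": joint speeds; "joint_efforts": joint torques, N m; "eef_pos": TCP position; "tcp_rot": TCP orientation; "contact_force": force on the tool from outside, world axes, zero at the start; "wrist_torque": the same for the moment, N m; "opening": opening from 0.0 (shut) to 1.0 (fully open); "finger_force": force on a finger pad.
Only numpy, scipy, OpenCV 4.12 (cv2) and the standard library are available. Lean on these libraries where they do the work, as an engineer would, in place of code of your own. Each camera call takes 0.05 s, during which the arm holds its last target. There are 200 camera calls.

## Working session

There is one attempt and no reset: what is moved stays moved. The work goes in short steps, Python scripts to look and compute and a tool call to move; the robot and the scene stay as the last step left them, time stands still between calls to the robot, and variables do not carry over. Pictures are saved under pics/ and viewed, at most 14 in all, crops included, and the job is handed in when it is done.

Besides the shell and the picture viewer there is one more tool, called by a JSON object that holds its "op" and its "data", one argument or row to a line. send_rows: Moves the arm, as the interface text tells. Its arguments: {"type":"object","properties":{"rows":{"type":"string"},"grip_force":{"type":"number"}},"required":["rows"]}

```bash
mkdir -p pics; cat > h.py <<'E'
import numpy as np, cv2
from scipy.spatial.transform import Rotation as R
from plant import ctrl
def snap(n,save=None):
    p=ctrl.read_camera(n)
    if save: cv2.imwrite('pics/'+save,p['color'][:,:,::-1])
    return p
def w(p,c): # cam->world
    E=np.array(p['extrinsics']); return E[:3,:3].T@(np.array(c)-E[:3,3])
def proj(p,X):
    E=np.array(p['extrinsics']); c=E[:3,:3]@np.array(X)+E[:3,3]
    return np.array([p['fx']*c[0]/c[2]+p['cx'],p['fy']*c[1]/c[2]+p['cy']])
def ray(p,u,v):
    E=np.array(p['extrinsics']); d=E[:3,:3].T@np.array([(u-p['cx'])/p['fx'],(v-p['cy'])/p['fy'],1])
    return -E[:3,:3].T@E[:3,3], d/np.linalg.norm(d)
def atz(p,u,v,z):
    o,d=ray(p,u,v); return o+d*(z-o[2])/d[2]
def tri(rays):
    A=np.zeros((3,3));b=np.zeros(3)
    for o,d in rays:
        M=np.eye(3)-np.outer(d,d);A+=M;b+=M@o
    return np.linalg.solve(A,b)
E
python3 - <<'E'
from h import *
np.set_printoptions(precision=4,suppress=True)
s=ctrl.get_state();print(s); print(ctrl.nose_length)
for n in('scene','top'):
    p=snap(n,n+'0.png'); E=np.array(p['extrinsics']);print(n,p['fx'],p['cx'],p['cy'],-E[:3,:3].T@E[:3,3]);print(E)
    for t in['chest','lid','lid_handle','rod_grip','rod_tip','lid_socket','knob_grip','rest_a','bottle','bucket','squeegee','sand_timer','brush','ladle','rod_pivot','lid_hinge']:
        try:
            for r in ctrl.look_for(p,t)[:4]:
                W=w(p,r['position']);print(t,round(r['p'],2),W,proj(p,W))
        except Exception as e: print(t,e)
E
```

```text
{'time': 0.0, 'qpos': array([-1.383 ,  0.2872,  1.5782,  0.    ,  1.2786, -0.15  ]), 'dq': array([-0.0007,  0.0017, -0.0013,  0.0009, -0.0009,  0.0002]), 'joint_efforts': array([  0.0007, -40.5979, -29.2625,  -0.0001,   0.0058,  -0.    ]), 'eef_pos': array([ 0.2236, -0.6361,  0.2175]), 'tcp_rot': array([ 0.9858,  0.1681, -0.    , -0.0012]), 'contact_force': array([ 0.4083, -0.1596,  0.1262]), 'wrist_torque': array([-0.0369,  0.0269,  0.0282]), 'finger_force': 0.0, 'opening': 1.0003757063487642}
0.022
scene 546.960925993049 282.95836619907493 210.53560986643612 [1.3545 1.0915 1.1422]
[[-0.7834  0.6212 -0.0203  0.4061]
 [ 0.4064  0.4873 -0.7729 -0.1995]
 [-0.4703 -0.6137 -0.6342  2.0313]
 [ 0.      0.      0.      1.    ]]
chest 0.88 [0.5755 0.2656 0.1145] [325.2806 237.5429]
lid 0.83 [0.5347 0.261  0.114 ] [334.9573 230.6141]
lid 0.41 [0.531  0.4617 0.1188] [388.5217 267.9688]
lid 0.28 [ 0.719  -0.0712  0.0907] [216.7746 206.5945]
lid_handle 0.84 [0.5276 0.2676 0.1132] [338.3934 230.9702]
rod_grip 0.57 [0.5282 0.461  0.116 ] [388.9529 268.0963]
rod_grip 0.17 [ 0.7191 -0.0709  0.0886] 
[... 1887 characters left out ...]
3 241.7441]
bottle 0.82 [ 0.6892 -0.0785  0.1155] [312.326  182.6034]
bottle 0.23 [0.5154 0.2523 0.1157] [223.583  239.0989]
bucket 0.64 [ 0.7253 -0.3937  0.0746] [394.2941 168.6991]
squeegee 0.84 [0.4595 0.5779 0.0152] [140.4057 266.1147]
sand_timer 0.63 [0.7275 0.3313 0.1316] [196.7498 181.5528]
sand_timer 0.63 [0.5652 0.0116 0.0965] [290.6694 219.7399]
sand_timer 0.37 [0.5193 0.4538 0.1192] [165.3696 243.3008]
brush 0.91 [ 0.367  -0.0953  0.0442] [325.2857 273.4612]
ladle 0.73 [0.5636 0.0121 0.1001] [290.6258 219.9757]
rod_pivot 0.6 [0.5269 0.2247 0.1162] [231.2401 235.0753]
lid_hinge 0.69 [0.5619 0.0137 0.1019] [290.2538 220.4041]
lid_hinge 0.68 [0.5268 0.226  0.1168] [230.8471 235.1125]
```

View pics/scene0.png

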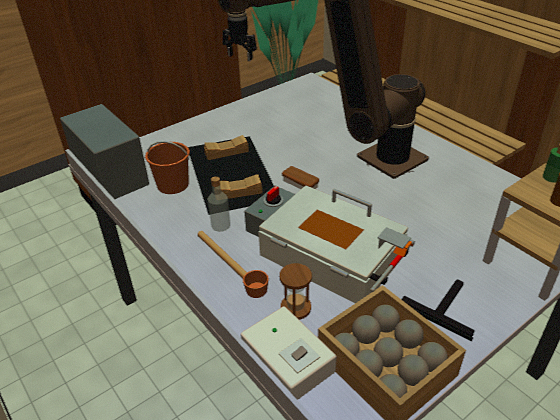

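View pics/top0.png

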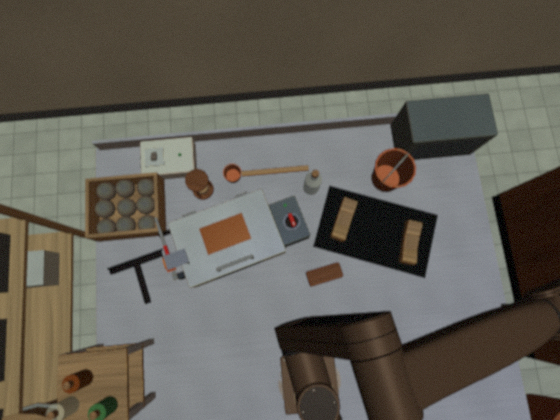

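Two headrests on the mat; the chest's front faces the robot and it is yawed (handle at ~(236,263) in top and ~(352,202) in scene). I'll crop for accurate corners.

```bash
python3 - <<'E'
import cv2,numpy as np
a=cv2.imread('pics/top0.png')[180:300,150:320]; b=cv2.imread('pics/scene0.png')[160:310,230:430]
cv2.imwrite('pics/ct.png',cv2.resize(a,None,fx=4.7,fy=4.7,interpolation=2)); cv2.imwrite('pics/cs.png',cv2.resize(b,None,fx=4,fy=4,interpolation=2))
E
```

```text
(no output)
```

View pics/ct.png

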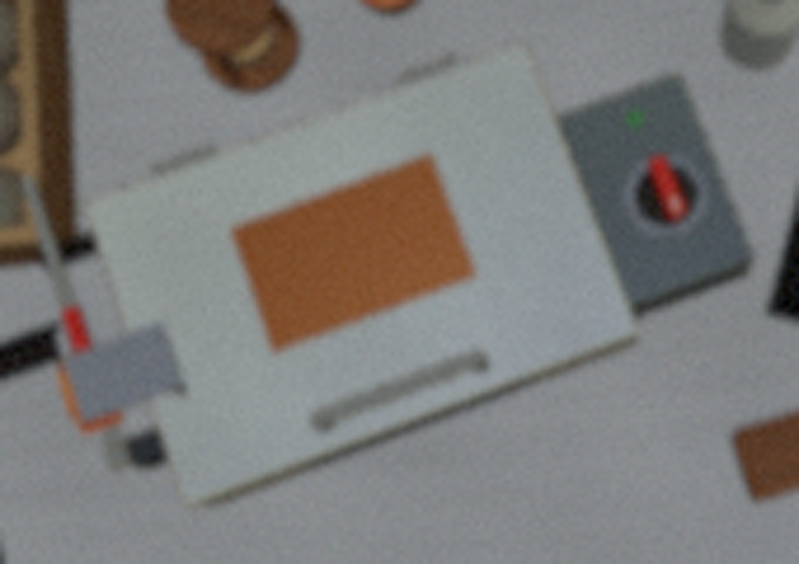

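View pics/cs.png

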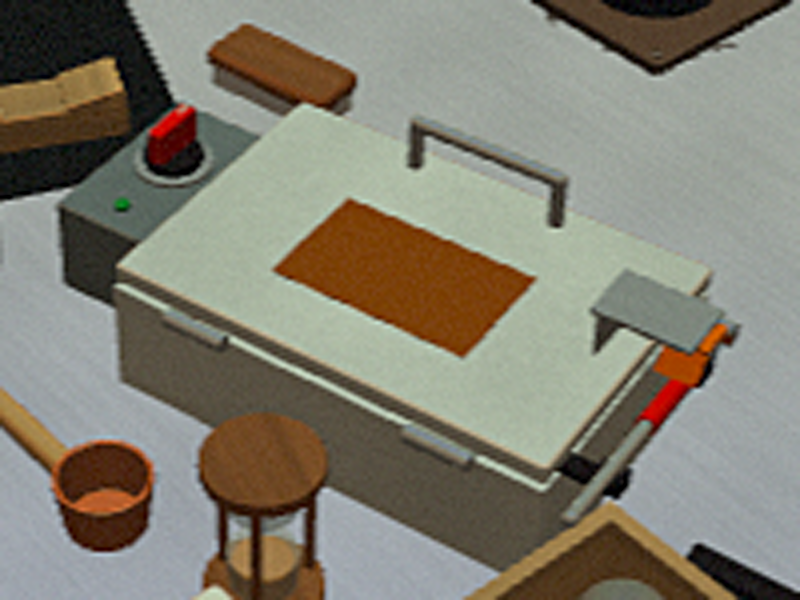

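Scene crop shows lid corners at (118,268),(310,103),(712,272),(548,470), handle posts ends (415,122)/(565,182); top crop corners (92,208),(522,45),(633,335),(190,500), knob bar (657,162)-(678,212). I'll fit the chest pose from these.

```bash
cat > fit.py <<'E'
from h import *
from scipy.optimize import least_squares
np.set_printoptions(precision=4,suppress=True)
pt=snap('top');ps=snap('scene')
T=lambda u,v:np.array([150+(u+.5)/4.7-.5,180+(v+.5)/4.7-.5]); S=lambda u,v:np.array([230+(u+.5)/4-.5,160+(v+.5)/4-.5])
B,F=.1195,-.1235
def obs(q):
    h,dz=q[3],q[4]
    zt=.115+dz
    return [(pt,(B,h,zt),T(92,208)),(pt,(B,-h,zt),T(522,45)),(pt,(F,-h,zt),T(633,335)),(pt,(F,h,zt),T(190,500)),
     (ps,(B,-h,zt),S(118,268)),(ps,(F,-h,zt),S(310,103)),(ps,(F,h,zt),S(712,272)),(ps,(B,h,zt),S(548,470)),
     (pt,(-.1025,.06,.158+dz),T(322,418)),(pt,(-.1025,-.06,.158+dz),T(482,360)),
     (ps,(-.1025,-.06,.158+dz),S(417,122)),(ps,(-.1025,.06,.158+dz),S(562,182))]
def c2w(q,X): return np.append(R.from_euler('z',q[2]).as_matrix()[:2,:2]@np.array(X[:2])+q[:2],X[2])
def f(q): return np.concatenate([proj(p,c2w(q,X))-m for p,X,m in obs(q)])
r=least_squares(f,[.53,.25,.2,.177,0],loss='soft_l1');q=r.x
print(q,np.degrees(q[2]));print(f(q).reshape(-1,2))
k=tri([ray(pt,*T(660,187)),ray(ps,*S(173,128))]);print('knob mid top',k)
print('knob top assuming z .129',atz(pt,*T(659,182),.129),atz(ps,*S(173,128),.129))
Ri=R.from_euler('z',-q[2]).as_matrix()
print('knob in chest',Ri[:2,:2]@(k[:2]-q[:2]))
for X in[(-.0705,.21,.111),(-.0705+.085,.21,.111),(-.1025,0,.155)]: 
    W=c2w(q,X);print(X,W,proj(pt,W),proj(ps,W))
for t in ('rest_a',):
  for p in (pt,ps):
    for r in ctrl.look_for(p,t)[:3]: print(r['p'],w(p,r['position']))
E
python3 fit.py
```

```text
[ 0.5258  0.2429  0.2716  0.1738 -0.006 ] 15.559551600251538
[[-0.5367 -1.495 ]
 [ 0.1136 -0.8785]
 [ 0.9933  0.3995]
 [ 0.3749  1.7096]
 [ 0.2454  0.621 ]
 [-0.337   0.1284]
 [ 0.0859 -0.8317]
 [-1.0288  0.5841]
 [-0.1684  0.5429]
 [-0.4586 -0.0197]
 [ 0.7148  0.2355]
 [ 0.0154 -0.451 ]]
knob mid top [0.5633 0.0138 0.1215]
knob top assuming z .129 [0.5643 0.0159 0.129 ] [0.5703 0.02   0.129 ]
knob in chest [-0.0253 -0.2308]
(-0.0705, 0.21, 0.111) [0.4015 0.4263 0.111 ] [175.3567 276.8574] [411.2166 241.5311]
(0.014500000000000013, 0.21, 0.111) [0.4834 0.4491 0.111 ] [167.7858 253.7201] [397.0837 259.3009]
(-0.1025, 0, 0.155) [0.4271 0.2154 0.155 ] [234.7836 262.541 ] [352.1168 196.5842]
0.96 [ 0.556  -0.1894  0.042 ]
0.59 [ 0.4545 -0.4192  0.0435]
0.95 [ 0.5612 -0.1714  0.0349]
0.66 [ 0.4622 -0.4162  0.0322]
```

```bash
cat >> h.py <<'E'
np.set_printoptions(precision=4,suppress=True)
Q=[.5258,.2429,.2716]; YAW=np.degrees(Q[2])
def C(x,y,z): return np.append(R.from_euler('z',Q[2]).as_matrix()[:2,:2]@np.array([x,y])+Q[:2],z)
def toC(W): return R.from_euler('z',-Q[2]).apply(np.array(W)-[Q[0],Q[1],0])
def down(psi,tilt=0,axis=None): # tool x at world heading psi deg, z down; tilt deg about world axis
    r=R.from_euler('z',psi,degrees=True)*R.from_euler('x',180,degrees=True)
    return R.from_rotvec(np.radians(tilt)*np.array(axis))*r if tilt else r
CY=np.array([-np.sin(Q[2]),np.cos(Q[2]),0])
def hand(a): # handle centre at lid angle a
    x,z=-.222,.060
    return C(.1195+x*np.cos(a)+z*np.sin(a),0,.095-x*np.sin(a)+z*np.cos(a))
def plan(T,s=None):
    """T: list of (pos,Rot,open)"""
    s=s or ctrl.get_state(); p0=np.array(s['eef_pos']); R0=R.from_quat(s['tcp_rot'])
    out=[]
    for p,r,o in T:
        v=np.degrees((R0.inv()*r).as_rotvec()); d=1000*R0.inv().apply(np.array(p)-p0)
        out.append(' '.join('%.1f'%t for t in [*v,*d])+' %g'%o)
    print('; '.join(out))
UP=np.array([0,0,1])
E
python3 - <<'E'
from h import *
H=hand(0)+.002*UP; print(H)
plan([((.5,-.3,.32),down(60),1),((.48,0,.32),down(90),1),(H+.12*UP,down(90+YAW),1),(H,down(90+YAW),1)])
for a in (1.15,1.44):print(hand(a))
E
```

```text
[0.4271 0.2154 0.157 ]
0.0 0.0 -40.6 372.3 -226.2 -101.1 1; 0.0 0.0 -70.6 452.8 -515.9 -101.1 1; 0.0 0.0 -86.2 474.3 -736.7 -58.1 1; 0.0 0.0 -86.2 474.3 -736.7 61.9 1
[0.6063 0.2653 0.3221]
[0.6703 0.2831 0.3229]
```

{"op": "send_rows", "data": {
  "rows": "0 0 -10 50 -30 -60 1; 0 0 -40 372 -226 -101 1; 0 0 -40 372 -226 -101 1; 0 0 -40 372 -226 -101 1; 0 0 -40 372 -226 -101 1; 0 0 -40 372 -226 -101 1; 0 0 -40 372 -226 -101 1; 0 0 -40 372 -226 -101 1",
  "grip_force": 40
}}

```text
time: 2.9
eef_pos: [0.5016, -0.2978, 0.321]
tcp_rot: [0.868, 0.497, 0.0, 0.001]
contact_force: [-0.3, -1.3, -0.2]
opening: 0.999
finger_force: 0.0
```

```bash
python3 - <<'E'
from h import *
H=hand(0)+.002*UP
plan([((.48,0,.32),down(90),1),(H+.12*UP,down(90+YAW),1),(H,down(90+YAW),1)])
E
```

```text
0.1 0.0 -30.4 245.8 -169.4 0.8 1; 0.1 0.0 -46.0 404.8 -324.2 43.5 1; 0.1 0.0 -46.0 404.8 -324.4 163.5 1
```

{"op": "send_rows", "data": {
  "rows": "0 0 -30 246 -169 1 1; 0 0 -30 246 -169 1 1; 0 0 -30 246 -169 1 1; 0 0 -40 320 -245 20 1; 0 0 -46 405 -324 43 1; 0 0 -46 405 -324 43 1; 0 0 -46 405 -324 43 1; 0 0 -46 405 -324 43 1"
}}

```text
time: 3.9
eef_pos: [0.4312, 0.1927, 0.2798]
tcp_rot: [0.607, 0.795, 0.0, 0.001]
contact_force: [0.8, -0.6, 0.5]
opening: 1.001
finger_force: 0.0
```

```bash
python3 - <<'E'
from h import *
H=hand(0)+.002*UP
plan([(H+.05*UP,down(90+YAW),1),(H,down(90+YAW),1)])
snap('scene','s1.png'); p=snap('top','t1.png')
a=cv2.imread('pics/s1.png')[110:260,260:460];b=cv2.imread('pics/t1.png')[180:330,150:350]
cv2.imwrite('pics/c1.png',np.vstack([cv2.resize(x,None,fx=2,fy=2) for x in(a,b)]))
E
```

```text
0.1 0.0 -0.3 23.0 1.9 72.8 1; 0.1 0.0 -0.3 23.0 1.9 122.8 1
```

View pics/c1.png

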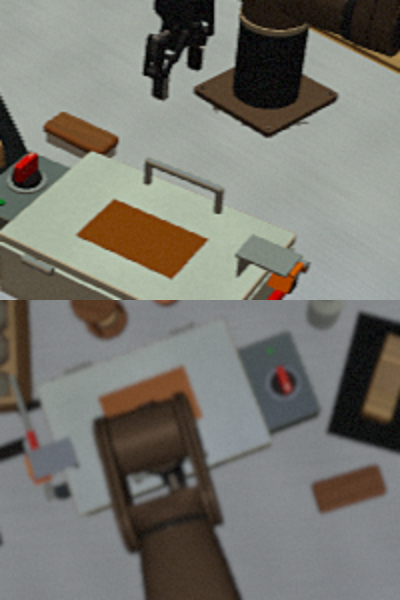

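The gripper is above the handle (scene crop: fingers at ~(165,80), handle (185,180)); consistent. Descend and grip.

{"op": "send_rows", "data": {
  "rows": "0 0 0 23 2 50 1; 0 0 0 23 2 50 1; 0 0 0 23 2 90 1; 0 0 0 23 2 123 1; 0 0 0 23 2 123 1; 0 0 0 23 2 123 -1; 0 0 0 23 2 123 -1; 0 0 0 23 2 123 -1",
  "grip_force": 40
}}

```text
time: 5.0
eef_pos: [0.4283, 0.2145, 0.1585]
tcp_rot: [0.606, 0.795, 0.001, 0.001]
contact_force: [0.2, 0.1, -0.2]
opening: 0.376
finger_force: 0.0
```

{"op": "send_rows", "data": {
  "rows": "0 0 0 0 0 0 -1; 0 0 0 0 0 0 -1; 0 0 0 0 0 0 -1"
}}

```text
time: 5.38
eef_pos: [0.4273, 0.2144, 0.1569]
tcp_rot: [0.606, 0.795, -0.0, -0.0]
contact_force: [0.0, 0.0, -1.1]
opening: -0.001
finger_force: 0.0
```

```bash
python3 - <<'E'
from h import *
s=ctrl.get_state();print(s['eef_pos'],s['contact_force'],s['opening'],s['finger_force'],s['time'])
off=s['eef_pos']-hand(0);print(off)
A=np.array([.04,.1,.18,.26,.35,.44,.53,.62]); plan([(hand(a)+off,down(90+YAW),-1) for a in A])
E
```

```text
[0.4273 0.2144 0.1569] [ 0.0091  0.0271 -1.0733] -0.0006468046477672971 0.0 5.375
[ 0.0002 -0.001   0.0019]
-0.0 0.0 -0.2 0.0 2.6 -8.8 -1; -0.0 0.0 -0.2 0.0 7.1 -21.9 -1; -0.0 0.0 -0.2 0.0 14.3 -38.8 -1; -0.0 0.0 -0.2 0.1 22.9 -55.1 -1; -0.0 0.0 -0.2 0.1 34.0 -72.5 -1; -0.0 0.0 -0.2 0.2 46.7 -88.8 -1; -0.0 0.0 -0.2 0.2 60.8 -104.0 -1; -0.0 0.0 -0.2 0.3 76.2 -117.8 -1
```

Fingers shut fully on nothing: missed. Look closely.

```bash
python3 - <<'E'
from h import *
p=snap('scene','s2.png'); snap('top','t2.png')
print(proj(p,ctrl.get_state()['eef_pos']),proj(p,hand(0)))
a=cv2.imread('pics/s2.png')[150:250,290:420]
cv2.imwrite('pics/c2.png',cv2.resize(a,None,fx=6,fy=6,interpolation=2))
E
```

```text
[351.8379 195.9524] [352.1101 196.5814]
```

View pics/c2.png

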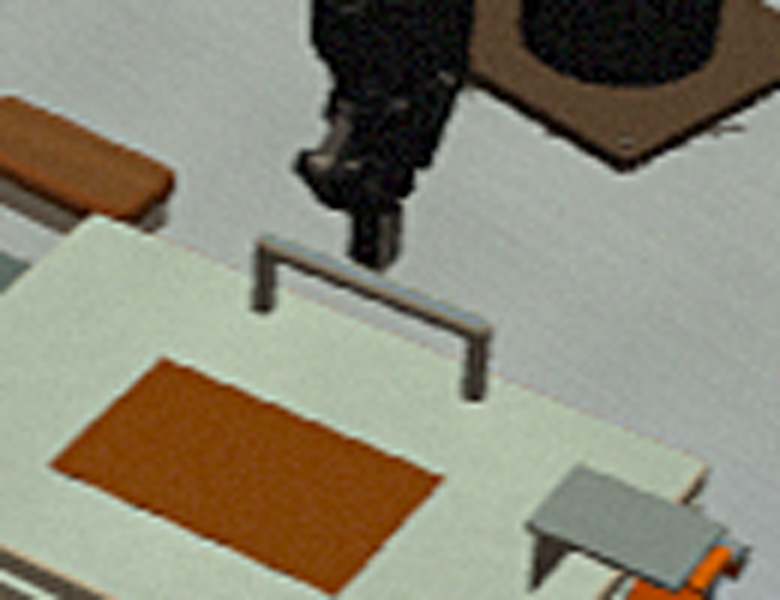

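```bash
python3 - <<'E'
from h import *
p=snap('scene');t=snap('top')
for q,n in((p,'s'),(t,'t')):
    print(n,proj(q,(0,0,0)),proj(q,(.2236,-.6361,.2175)),proj(q,(.2236,-.6361,.1955)), proj(q,(.4312,.1927,.2798-.022)))
s=ctrl.get_state();print(s['qpos'],s['eef_pos'],proj(p,s['eef_pos']-.022*UP))
a=cv2.imread('pics/s2.png')[0:200,200:430];b=cv2.imread('pics/scene0.png')[0:200,200:430]
c=cv2.imread('pics/t2.png')[180:340,150:350]
cv2.imwrite('pics/c3.png',np.vstack([cv2.resize(np.hstack([a,b]),None,fx=1.7,fy=1.7),np.pad(cv2.resize(c,None,fx=1.6,fy=1.6),((0,0),(0,462),(0,0)))]))
E
```

```text
s [392.3228 156.8063] [240.6326  63.231 ] [241.0133  68.4104] [347.6171 164.6874]
t [309.3593 381.4009] [510.2605 300.2463] [506.1205 300.1331] [238.4488 257.819 ]
[ 0.2523 -0.0943  2.1056 -0.      1.1304 -0.0157] [0.4274 0.2144 0.1569] [351.3877 201.8368]
```

View pics/c3.png

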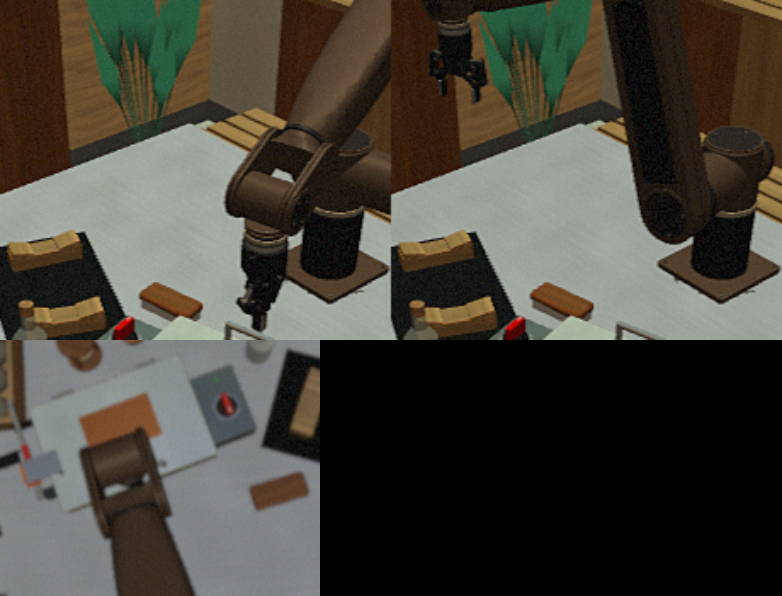

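Tips appear ~7 px above where the reported pose puts them (tip at px (352.5,194.7), expected (351.4,201.8)), so something (pose reading or tool length) is biased; probe the lid for height with the closed fingers behind the handle.

{"op": "send_rows", "data": {
  "rows": "0 0 0 0 0 -40 -1; 0 0 0 0 0 -40 -1; 0 0 0 0 65 -40 -1; 0 0 0 0 65 -40 -1; 0 0 0 0 65 -10 -1; 0 0 0 0 65 5 -1; 0 0 0 0 65 15 -1; 0 0 0 0 65 15 -1"
}}

```text
time: 6.58
eef_pos: [0.4894, 0.2315, 0.1415]
tcp_rot: [0.606, 0.795, -0.0, -0.0]
contact_force: [-0.1, -0.5, 0.2]
opening: -0.0
finger_force: 0.0
```

{"op": "send_rows", "data": {
  "rows": "0 0 0 0 0 1 -1; 0 0 0 0 0 2 -1; 0 0 0 0 0 3 -1; 0 0 0 0 0 3 -1"
}}

```text
time: 7.08
eef_pos: [0.4901, 0.2316, 0.1391]
tcp_rot: [0.606, 0.795, 0.0, 0.0]
contact_force: [-0.5, -0.5, -0.2]
opening: -0.004
finger_force: 0.0
```

```bash
python3 - <<'E'
from h import *
p=snap('scene','s4.png');s=ctrl.get_state();e=s['eef_pos'];print(e,s['contact_force'],proj(p,e),proj(p,e-.022*UP))
a=cv2.imread('pics/s4.png')[150:250,290:420]
cv2.imwrite('pics/c4.png',cv2.resize(a,None,fx=6,fy=6,interpolation=2))
E
```

```text
[0.4901 0.2316 0.139 ] [-0.0356 -0.7949 -0.2437] [339.8273 212.2937] [339.4805 218.1481]
```

View pics/c4.png

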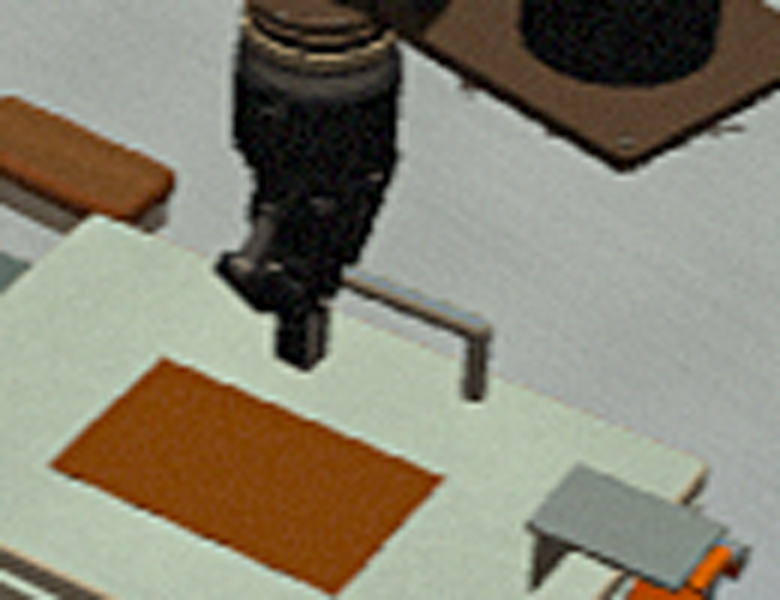

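{"op": "send_rows", "data": {
  "rows": "0 0 0 0 0 1 -1; 0 0 0 0 0 2 -1; 0 0 0 0 0 3 -1; 0 0 0 0 0 4 -1"
}}

```text
time: 7.62
eef_pos: [0.49, 0.2316, 0.1348]
tcp_rot: [0.606, 0.795, -0.0, -0.0]
contact_force: [0.3, 0.1, -0.1]
opening: -0.003
finger_force: 0.0
```

{"op": "send_rows", "data": {
  "rows": "0 0 0 0 0 1 -1; 0 0 0 0 0 2 -1; 0 0 0 0 0 3 -1; 0 0 0 0 0 3 -1"
}}

```text
time: 8.12
eef_pos: [0.49, 0.2316, 0.1318]
tcp_rot: [0.606, 0.795, -0.0, -0.0]
contact_force: [0.6, 0.3, 0.7]
opening: 0.0
finger_force: 0.0
```

```bash
python3 - <<'E'
from h import *
p=snap('scene');print(atz(p,340.5,210.8,.117),atz(p,352.5,194.7,.135),atz(p,352.5,194.7,.161))
E
```

```text
[0.4649 0.2089 0.117 ] [0.401  0.1918 0.135 ] [0.4256 0.215  0.161 ]
```

{"op": "send_rows", "data": {
  "rows": "0 0 0 0 0 3 -1; 0 0 0 0 0 6 -1; 0 0 0 0 0 9 -1; 0 0 0 0 0 11 -1; 0 0 0 0 0 12 -1; 0 0 0 0 0 12 -1"
}}

```text
time: 8.93
eef_pos: [0.49, 0.2316, 0.1199]
tcp_rot: [0.606, 0.795, -0.0, -0.0]
contact_force: [-0.2, 0.6, -0.5]
opening: -0.0
finger_force: 0.0
```

{"op": "send_rows", "data": {
  "rows": "0 0 0 0 0 1 -1; 0 0 0 0 0 2 -1; 0 0 0 0 0 3 -1; 0 0 0 0 0 3 -1"
}}

```text
time: 9.43
eef_pos: [0.49, 0.2316, 0.1168]
tcp_rot: [0.606, 0.795, -0.0, -0.0]
contact_force: [0.8, 0.5, 0.7]
opening: 0.001
finger_force: 0.0
```

{"op": "send_rows", "data": {
  "rows": "0 0 0 0 0 1 -1; 0 0 0 0 0 2 -1; 0 0 0 0 0 2 -1"
}}

```text
time: 9.8
eef_pos: [0.49, 0.2316, 0.1148]
tcp_rot: [0.606, 0.795, -0.0, -0.0]
contact_force: [0.1, -0.1, -0.8]
opening: 0.003
finger_force: 0.0
```

{"op": "send_rows", "data": {
  "rows": "0 0 0 0 0 1 -1; 0 0 0 0 0 2 -1; 0 0 0 0 0 2 -1"
}}

```text
time: 10.18
eef_pos: [0.49, 0.2315, 0.1128]
tcp_rot: [0.606, 0.795, -0.0, -0.0]
contact_force: [0.1, 0.5, 0.5]
opening: -0.0
finger_force: 0.0
```

{"op": "send_rows", "data": {
  "rows": "0 0 0 0 0 1 -1; 0 0 0 0 0 2 -1; 0 0 0 0 0 2 -1"
}}

```text
time: 10.55
eef_pos: [0.49, 0.2316, 0.1108]
tcp_rot: [0.606, 0.795, -0.0, -0.0]
contact_force: [-1.1, 0.3, -0.4]
opening: -0.002
finger_force: 0.0
```

{"op": "send_rows", "data": {
  "rows": "0 0 0 0 0 1 -1; 0 0 0 0 0 1.5 -1; 0 0 0 0 0 1.5 -1"
}}

```text
time: 10.92
eef_pos: [0.49, 0.2316, 0.1094]
tcp_rot: [0.606, 0.795, -0.0, -0.0]
contact_force: [0.4, -0.1, 0.2]
opening: 0.003
finger_force: 0.0
```

```bash
python3 - <<'E'
from h import *
p=snap('scene','s5.png');s=ctrl.get_state();print(s['eef_pos'],s['contact_force'])
a=cv2.imread('pics/s5.png')[150:250,290:420]
cv2.imwrite('pics/c5.png',cv2.resize(a,None,fx=6,fy=6,interpolation=2))
E
```

```text
[0.4901 0.2316 0.1094] [ 0.0732 -0.2075  0.2493]
```

View pics/c5.png

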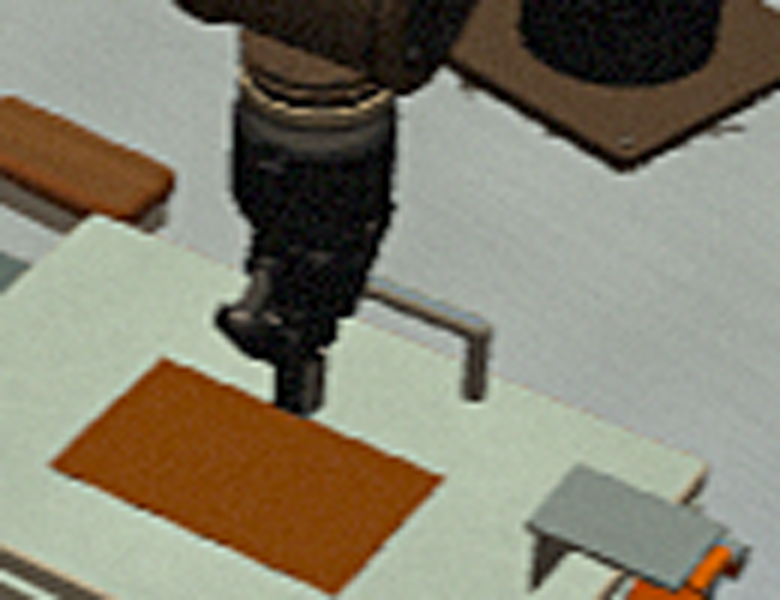

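{"op": "send_rows", "data": {
  "rows": "0 0 0 0 0 1 -1; 0 0 0 0 0 1 -1"
}}

```text
time: 11.22
eef_pos: [0.49, 0.2316, 0.1083]
tcp_rot: [0.606, 0.795, -0.0, -0.0]
contact_force: [-0.8, -0.4, 0.1]
opening: 0.003
finger_force: 0.0
```

{"op": "send_rows", "data": {
  "rows": "0 0 0 0 0 1 -1; 0 0 0 0 0 1 -1"
}}

```text
time: 11.48
eef_pos: [0.49, 0.2315, 0.1073]
tcp_rot: [0.606, 0.795, -0.0, -0.0]
contact_force: [-0.8, 0.8, 0.4]
opening: 0.001
finger_force: 0.0
```

{"op": "send_rows", "data": {
  "rows": "0 0 0 0 0 1 -1; 0 0 0 0 0 1 -1"
}}

```text
time: 11.72
eef_pos: [0.49, 0.2316, 0.1063]
tcp_rot: [0.606, 0.795, -0.0, -0.0]
contact_force: [-0.3, 0.1, -0.2]
opening: -0.005
finger_force: 0.0
```

{"op": "send_rows", "data": {
  "rows": "0 0 0 0 0 1 -1; 0 0 0 0 0 1 -1"
}}

```text
time: 11.98
eef_pos: [0.49, 0.2315, 0.1053]
tcp_rot: [0.606, 0.795, -0.0, -0.0]
contact_force: [-0.1, -0.2, 0.3]
opening: 0.001
finger_force: 0.0
```

{"op": "send_rows", "data": {
  "rows": "0 0 0 0 0 1 -1; 0 0 0 0 0 1 -1"
}}

```text
time: 12.22
eef_pos: [0.49, 0.2316, 0.1043]
tcp_rot: [0.606, 0.795, -0.0, -0.0]
contact_force: [0.0, -0.3, 0.6]
opening: 0.001
finger_force: 0.0
```

{"op": "send_rows", "data": {
  "rows": "0 0 0 0 0 1 -1; 0 0 0 0 0 1 -1"
}}

```text
time: 12.48
eef_pos: [0.49, 0.2316, 0.1033]
tcp_rot: [0.606, 0.795, -0.0, -0.0]
contact_force: [-0.8, 0.0, -0.9]
opening: -0.001
finger_force: 0.0
```

{"op": "send_rows", "data": {
  "rows": "0 0 0 0 0 1 -1; 0 0 0 0 0 1 -1"
}}

```text
time: 12.72
eef_pos: [0.4901, 0.2316, 0.1031]
tcp_rot: [0.606, 0.795, -0.0, -0.0]
contact_force: [-2.9, -0.8, 4.3]
opening: 0.003
finger_force: 2.4
```

{"op": "send_rows", "data": {
  "rows": "0 0 0 0 0 1 -1; 0 0 0 0 0 1 -1"
}}

```text
time: 12.98
eef_pos: [0.4902, 0.2316, 0.1031]
tcp_rot: [0.606, 0.795, -0.0, -0.0]
contact_force: [-5.0, -1.4, 10.1]
opening: 0.003
finger_force: 4.7
```

Contact at reported TCP z=0.103 (finger tips reported at 0.081 vs lid ≈0.11): tips are really ~30 mm higher than reported. I'll quantify it from the pictures and determine whether it follows the tool axis.

```bash
python3 - <<'E'
from h import *
p=snap('scene')
def zfit(xy,row):
    zs=np.linspace(-.05,.4,4501); r=[proj(p,(*xy,z))[1] for z in zs]; i=np.argmin(abs(np.array(r)-row)); return zs[i],proj(p,(*xy,zs[i]))[0]
for n,e,row in(('c2',(.4274,.2144,.1569),194.7),('c4',(.4901,.2316,.139),210.8),('c5',(.4901,.2316,.1094),218.6),('c0',(.2236,-.6361,.2175),57.7)):
    z,c=zfit(e[:2],row);print(n,'tip z',z,'col',c,'minus TCP',z-e[2])
E
```

```text
c2 tip z 0.16150000000000003 col 351.918569968595 minus TCP 0.004600000000000021
c4 tip z 0.1446 col 339.91354979701015 minus TCP 0.005599999999999994
c5 tip z 0.1153 col 339.4510098347185 minus TCP 0.0059000000000000025
c0 tip z 0.24070000000000003 col 240.22594247988457 minus TCP 0.023200000000000026
```

{"op": "send_rows", "data": {
  "rows": "0 0 0 0 0 -20 -1; 0 0 0 0 0 -60 -1; 0 0 0 0 0 -100 -1; 10 0 0 0 0 -120 -1; 20 0 0 0 0 -120 -1; 30 0 0 0 0 -120 -1; 40 0 0 0 0 -120 -1; 40 0 0 0 0 -120 -1"
}}

```text
time: 14.02
eef_pos: [0.4903, 0.2314, 0.2172]
tcp_rot: [0.569, 0.746, -0.274, -0.209]
contact_force: [0.1, 0.4, -0.2]
opening: 0.001
finger_force: 0.0
```

{"op": "send_rows", "data": {
  "rows": "0 0 0 0 0 0 -1; 0 0 0 0 0 0 -1"
}}

```text
time: 14.28
eef_pos: [0.4899, 0.2317, 0.2229]
tcp_rot: [0.57, 0.748, -0.271, -0.206]
contact_force: [0.1, 0.0, 0.6]
opening: -0.001
finger_force: 0.0
```

```bash
python3 - <<'E'
from h import *
p=snap('scene','s6.png');t=snap('top','t6.png');s=ctrl.get_state();e=s['eef_pos'];Z=R.from_quat(s['tcp_rot']).as_matrix()[:,2];print(e,Z)
for q in(p,t):
  for k in(.022,-.01): print(k,proj(q,e+k*Z),'worldz',proj(q,e+.022*Z+.03*UP))
a=cv2.imread('pics/s6.png')[100:250,270:470]
b=cv2.imread('pics/t6.png')[180:330,150:350]
cv2.imwrite('pics/c6.png',np.hstack([cv2.resize(a,None,fx=4,fy=4,interpolation=2)]))
E
```

```text
[0.4899 0.2317 0.223 ] [-0.6172 -0.1697 -0.7683]
0.022 [343.6204 191.2563] worldz [344.1616 182.6578]
-0.01 [340.187  187.8754] worldz [344.1616 182.6578]
0.022 [228.1068 246.4065] worldz [226.9205 245.2535]
-0.01 [225.0062 239.4735] worldz [226.9205 245.2535]
```

View pics/c6.png

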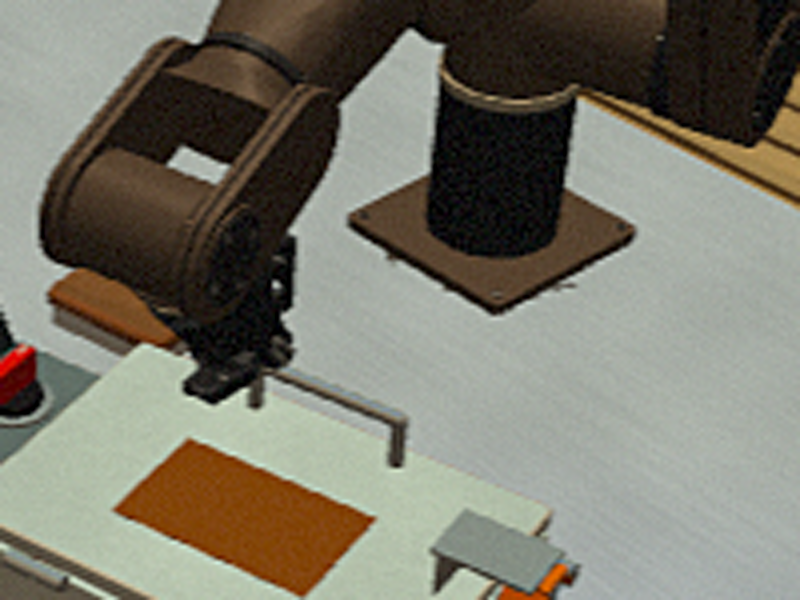

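The picture shows the tilted tool: finger tip at crop (285,360) → px (341,190), i.e. ~6 mm *behind* the reported TCP along the tool axis (corner of gripper body at (205,385)). So the tool is effectively ~28 mm shorter than stated; I'll use grasp point = TCP − 28 mm along the tool z.

```bash
cat >> h.py <<'E'
GT=.028
_plan=plan
def gplan(T,s=None): # targets given for real grasp point
    _plan([(np.array(p)+GT*r.as_matrix()[:,2],r,o) for p,r,o in T],s)
E
python3 - <<'E'
from h import *
H=hand(0)-.002*UP;D=down(90+YAW)
gplan([(H+.10*UP,D,1),(H+.05*UP,D,1),(H,D,1)])
E
```

```text
-39.8 -0.1 -0.2 1.0 -51.2 40.0 1; -39.8 -0.1 -0.2 1.0 -19.2 78.4 1; -39.8 -0.1 -0.2 1.0 12.8 116.8 1
```

{"op": "send_rows", "data": {
  "rows": "-10 0 0 1 -51 30 1; -20 0 0 1 -51 40 1; -30 0 0 1 -51 40 1; -39.8 0 0 1 -51 40 1; -39.8 0 0 1 -51 40 1; -39.8 0 0 1 -35 59 1; -39.8 0 0 1 -19 78 1; -39.8 0 0 1 -19 78 1"
}}

```text
time: 15.38
eef_pos: [0.4265, 0.2151, 0.1722]
tcp_rot: [0.606, 0.795, -0.004, -0.003]
contact_force: [0.1, -0.1, 0.1]
opening: 1.005
finger_force: 0.0
```

{"op": "send_rows", "data": {
  "rows": "0 0 0 0 0 25 1; 0 0 0 0 0 50 1; 0 0 0 0 0 50 1; 0 0 0 0 0 50 -1; 0 0 0 0 0 50 -1; 0 0 0 0 0 50 -1; 0 0 0 0 0 50 -1; 0 0 0 0 0 50 -1",
  "grip_force": 40
}}

```text
time: 16.38
eef_pos: [0.4282, 0.2156, 0.1245]
tcp_rot: [0.606, 0.795, -0.0, -0.0]
contact_force: [2.9, 0.9, 0.3]
opening: 0.12
finger_force: 38.9
```

```bash
python3 - <<'E'
from h import *
s=ctrl.get_state();print(s['eef_pos'],s['contact_force'],s['opening'],s['finger_force'],s['time'])
off=s['eef_pos']-hand(0);print(off)
A=np.array([.04,.1,.18,.26,.35,.44,.53,.62]); plan([(hand(a)+off,down(90+YAW),-1) for a in A])
E
```

```text
[0.4282 0.2156 0.1245] [2.9224 0.8918 0.2714] 0.1199961762296114 38.927754163742065 16.375
[ 0.0012  0.0002 -0.0305]
-0.0 -0.0 -0.2 0.0 2.6 -8.8 -1; -0.0 -0.0 -0.2 0.0 7.1 -21.9 -1; -0.0 -0.0 -0.2 0.1 14.3 -38.8 -1; -0.0 -0.0 -0.2 0.1 22.9 -55.1 -1; -0.0 -0.0 -0.2 0.1 34.0 -72.5 -1; -0.0 -0.0 -0.2 0.2 46.7 -88.9 -1; -0.0 -0.0 -0.2 0.2 60.7 -104.0 -1; -0.0 -0.0 -0.2 0.3 76.1 -117.9 -1
```

Gripped (12 mm → opening 0.12). Small 3 N side force: chest position is right. Swing up.

{"op": "send_rows", "data": {
  "rows": "0 0 0 0 2.6 -9 -1; 0 0 0 0 7 -22 -1; 0 0 0 0 14.3 -39 -1; 0 0 0 0 23 -55 -1; 0 0 0 0 34 -72.5 -1; 0 0 0 0 46.7 -89 -1; 0 0 0 0 60.7 -104 -1; 0 0 0 0 76 -118 -1"
}}

```text
time: 17.38
eef_pos: [0.4968, 0.2347, 0.2416]
tcp_rot: [0.606, 0.795, -0.007, -0.005]
contact_force: [-11.4, -3.9, 5.1]
opening: 0.118
finger_force: 39.2
```

```bash
python3 - <<'E'
from h import *
s=ctrl.get_state();print(s['eef_pos'],s['contact_force'],s['opening'],s['time'])
off=np.array([.0012,.0002,-.0305])
e=s['eef_pos']-off
print([ (round(a,2),np.linalg.norm(hand(a)-e)) for a in np.arange(.5,.68,.03)])
A=np.array([.72,.83,.94,1.05,1.15,1.25,1.35,1.43]); plan([(hand(a)+off,down(90+YAW),-1) for a in A])
E
```

```text
[0.4968 0.2347 0.2416] [-11.3584  -3.8736   5.1121] 0.11786962690687168 17.375
[(np.float64(0.5), np.float64(0.02355545002573678)), (np.float64(0.53), np.float64(0.01668457470170576)), (np.float64(0.56), np.float64(0.009895134093305518)), (np.float64(0.59), np.float64(0.0036929075531516383)), (np.float64(0.62), np.float64(0.005061871018160311)), (np.float64(0.65), np.float64(0.01156969356049464)), (np.float64(0.68), np.float64(0.018391464715888563))]
-1.1 0.0 -0.2 0.1 23.2 -14.9 -1; -1.1 0.0 -0.2 0.2 44.8 -28.1 -1; -1.1 0.0 -0.2 0.2 67.6 -38.9 -1; -1.1 0.0 -0.2 0.3 91.6 -47.1 -1; -1.1 0.0 -0.2 0.4 114.0 -52.2 -1; -1.1 0.0 -0.2 0.4 136.8 -55.1 -1; -1.1 0.0 -0.2 0.5 159.8 -55.6 -1; -1.1 0.0 -0.2 0.6 178.1 -54.4 -1
```

```bash
python3 - <<'E'
from h import *
off=np.array([.0012,.0002,-.0305]);D=down(90+YAW)
A=np.array([.72,.83,.94,1.05,1.15,1.25,1.35,1.43]); plan([(hand(a)+off,D,-1) for a in A],dict(eef_pos=hand(.62)+off,tcp_rot=D.as_quat()))
E
```

```text
0.0 0.0 0.0 -0.0 18.5 -13.7 -1; 0.0 0.0 0.0 0.0 40.3 -26.5 -1; 0.0 0.0 0.0 -0.0 63.3 -36.8 -1; 0.0 0.0 0.0 -0.0 87.4 -44.6 -1; 0.0 0.0 0.0 -0.0 109.9 -49.3 -1; 0.0 0.0 0.0 -0.0 132.8 -51.8 -1; 0.0 0.0 0.0 -0.0 155.7 -51.9 -1; 0.0 0.0 0.0 -0.0 174.1 -50.4 -1
```

{"op": "send_rows", "data": {
  "rows": "0 0 0 0 18.5 -13.7 -1; 0 0 0 0 40.3 -26.5 -1; 0 0 0 0 63.3 -36.8 -1; 0 0 0 0 87.4 -44.6 -1; 0 0 0 0 110 -49.3 -1; 0 0 0 0 132.8 -51.8 -1; 0 0 0 0 155.7 -52 -1; 0 0 0 0 174 -50.4 -1"
}}

```text
time: 18.38
eef_pos: [0.6691, 0.2824, 0.2951]
tcp_rot: [0.606, 0.795, -0.001, -0.001]
contact_force: [-2.1, 1.0, 5.7]
opening: 0.122
finger_force: 43.1
```

{"op": "send_rows", "data": {
  "rows": "0 0 0 0 0 0 -1; 0 0 0 0 0 0 -1; 0 0 0 0 0 0 -1"
}}

```text
time: 18.75
eef_pos: [0.6695, 0.2825, 0.2951]
tcp_rot: [0.606, 0.795, 0.0, -0.0]
contact_force: [-1.0, 1.6, 5.4]
opening: 0.121
finger_force: 43.1
```

```bash
python3 - <<'E'
from h import *
s=ctrl.get_state();print(s['eef_pos'],s['contact_force'],s['opening'],s['time'],hand(1.43)+[.0012,.0002,-.0305])
E
```

```text
[0.6695 0.2825 0.2951] [-0.9757  1.6372  5.3778] 0.12067365945540873 18.75 [0.6693 0.2827 0.2927]
```

{"op": "send_rows", "data": {
  "rows": "0 0 0 0 0 0 -0.2; 0 0 0 0 0 0 -0.2; 0 0 0 0 0 -30 -0.2; 0 0 0 0 0 -60 -0.2; 0 0 0 0 0 -110 -0.2; 0 0 0 0 0 -110 -0.2; 0 0 0 0 0 -110 -0.2"
}}

```text
time: 19.62
eef_pos: [0.6691, 0.2816, 0.4005]
tcp_rot: [0.606, 0.795, -0.002, -0.001]
contact_force: [1.0, 0.2, -0.5]
opening: 0.404
finger_force: 0.0
```

```bash
python3 - <<'E'
from h import *
G=C(.0145,.21,.113);D=down(180+YAW)
gplan([(C(.0,.12,.38),down(130+YAW),-.4),(G+.12*UP,D,-.4),(G+.05*UP,D,-.4),(G,D,-.4)])
p=snap('scene');t=snap('top');print(ctrl.get_state()['opening'])
for q in(p,t):
  for n in('rod_grip','lid_socket','lid','rod_tip'):
    for r in ctrl.look_for(q,n)[:3]: W=w(q,r['position']);print(n,r['p'],W,toC(W),proj(q,W))
E
```

```text
-0.3 -0.1 -40.2 120.6 -148.7 49.2 -0.4; -0.2 -0.2 -90.2 210.6 -133.8 196.1 -0.4; -0.2 -0.2 -90.2 210.6 -133.5 266.1 -0.4; -0.2 -0.2 -90.2 210.6 -133.3 316.1 -0.4
0.39820921697665485
lid_socket 0.6 [0.6419 0.3036 0.2381] [0.1281 0.0273 0.2381] [317.1803 220.4368]
lid 0.83 [0.6428 0.298  0.2425] [0.1275 0.0217 0.2425] [315.4861 218.1961]
rod_tip 0.31 [0.7878 0.1808 0.0194] [ 0.2357 -0.1301  0.0194] [247.7038 279.4438]
rod_grip 0.7 [0.4925 0.4473 0.1179] [0.0228 0.2059 0.1179] [167.638 250.847]
lid_socket 0.6 [0.6344 0.2183 0.287 ] [ 0.098  -0.0529  0.287 ] [224.4243 192.5473]
lid 0.74 [ 0.3666 -0.0942  0.0392] [-0.2438 -0.282   0.0392] [324.8125 273.6766]
lid 0.66 [0.6372 0.2192 0.2838] [ 0.101  -0.0527  0.2838] [224.2004 191.9781]
rod_tip 0.39 [ 0.7248 -0.3965  0.0753] [ 0.0202 -0.6693  0.0753] [395.1036 168.7028]
```

```bash
cat >> h.py <<'E'
def red(p,box): # red centroid + extent within u0,v0,u1,v1
    u0,v0,u1,v1=box; h=cv2.cvtColor(p['color'],cv2.COLOR_RGB2HSV)[v0:v1,u0:u1]
    m=(((h[...,0]<5)|(h[...,0]>174))&(h[...,1]>150)&(h[...,2]>80)).astype(np.uint8)
    n,l,s,c=cv2.connectedComponentsWithStats(m)
    if n<2: return None
    i=1+np.argmax(s[1:,4]); pts=np.argwhere(l==i)[:,::-1]
    return c[i]+[u0,v0],s[i],cv2.minAreaRect(pts.astype(np.float32))
E
python3 - <<'E'
from h import *
p=snap('scene');t=snap('top')
a=red(p,(370,210,430,300));b=red(t,(150,225,190,290));print(a,b)
W=tri([ray(p,*a[0]),ray(t,*b[0])]);print(W,toC(W))
a=red(p,(255,170,300,215));b=red(t,(275,200,310,235));print(a,b)
W=tri([ray(p,*a[0]),ray(t,*b[0])]);print(W,toC(W))
E
```

```text
(array([396.8172, 258.7097]), array([19, 42, 16, 15, 93], dtype=int32), ((26.64356803894043, 48.93564224243164), (5.41770076751709, 17.519575119018555), 39.28940963745117)) (array([167.093 , 253.3256]), array([14, 21,  7, 15, 43], dtype=int32), ((17.049999237060547, 28.14999771118164), (14.862703323364258, 2.5298216342926025), 71.56504821777344))
[0.485  0.4499 0.1148] [0.0162 0.2104 0.1148]
None (array([290.95, 218.7 ]), array([13, 14,  7, 13, 40], dtype=int32), ((16.620691299438477, 19.55172348022461), (12.255891799926758, 4.828078746795654), 68.19859313964844))Traceback (most recent call last):
  File "<stdin>", line 6, in <module>
TypeError: 'NoneType' object is not subscriptable
```

{"op": "send_rows", "data": {
  "rows": "0 0 -10 30 -37 12 -0.4; 0 0 -20 60 -74 25 -0.4; 0 0 -30 90 -111 37 -0.4; 0 0 -40 120 -148 49 -0.4; 0 0 -50 170 -140 100 -0.4; 0 0 -60 211 -134 130 -0.4; 0 0 -70 211 -134 170 -0.4; 0 0 -80 211 -134 196 -0.4"
}}

```text
time: 21.22
eef_pos: [0.4823, 0.4499, 0.2032]
tcp_rot: [-0.05, 0.999, -0.001, -0.003]
contact_force: [-0.9, -0.1, 0.7]
opening: 0.298
finger_force: 0.0
```

```bash
python3 - <<'E'
from h import *
G=C(.015,.21,.113);D=down(180+YAW)
gplan([(G+.05*UP,D,-.4),(G,D,-.4)])
E
```

```text
-0.1 -0.4 -9.8 -2.0 -0.7 68.2 -0.4; -0.1 -0.4 -9.8 -2.3 -0.6 118.2 -0.4
```

{"op": "send_rows", "data": {
  "rows": "0 -0.4 -9.8 -2 -0.6 30 -0.4; 0 -0.4 -9.8 -2 -0.6 68 -0.4; 0 -0.4 -9.8 -2 -0.6 90 -0.4; 0 -0.4 -9.8 -2 -0.6 118 -0.4; 0 -0.4 -9.8 -2 -0.6 118 -0.4; 0 -0.4 -9.8 -2 -0.6 118 -1; 0 -0.4 -9.8 -2 -0.6 118 -1; 0 -0.4 -9.8 -2 -0.6 118 -1",
  "grip_force": 60
}}

```text
time: 22.22
eef_pos: [0.4855, 0.449, 0.0889]
tcp_rot: [-0.132, 0.991, -0.0, 0.002]
contact_force: [-1.5, -1.8, -0.9]
opening: 0.146
finger_force: 58.8
```

```bash
python3 - <<'E'
from h import *
s=ctrl.get_state();print(s['eef_pos'],s['contact_force'],s['opening'],s['finger_force'])
# rotate whole tool about pivot by r
piv=C(-.0705,.21,.111); D=R.from_quat(s['tcp_rot'])
T=[]
for r in np.linspace(.08,.65,8):
    q=R.from_rotvec(-r*CY); T.append((piv+q.apply(s['eef_pos']-piv),q*D,-1))
plan(T)
E
```

```text
[0.4855 0.449  0.0889] [-1.4706 -1.7678 -0.9071] 0.14612431285128727 58.769304156303406
-0.0 -4.6 0.0 -1.5 0.0 -7.0 -1; -0.1 -9.2 0.0 -2.5 0.0 -14.3 -1; -0.1 -13.9 0.0 -2.9 -0.0 -21.6 -1; -0.1 -18.6 0.0 -2.6 -0.0 -28.9 -1; -0.2 -23.2 0.0 -1.8 -0.0 -36.1 -1; -0.2 -27.9 0.0 -0.4 -0.0 -43.3 -1; -0.2 -32.6 0.0 1.6 -0.1 -50.3 -1; -0.3 -37.2 0.0 4.1 -0.1 -57.2 -1
```

{"op": "send_rows", "data": {
  "rows": "0 -2.3 0 -0.8 0 -3.5 -1; 0 -4.6 0 -1.5 0 -7 -1; 0 -7 0 -2 0 -10.6 -1; 0 -9.2 0 -2.5 0 -14.3 -1; 0 -11.5 0 -2.7 0 -18 -1; 0 -13.9 0 -2.9 0 -21.6 -1; 0 -16.2 0 -2.8 0 -25.2 -1; 0 -18.6 0 -2.6 0 -28.9 -1"
}}

```text
time: 23.22
eef_pos: [0.488, 0.4497, 0.1174]
tcp_rot: [-0.13, 0.978, 0.021, 0.163]
contact_force: [1.8, -2.5, -3.2]
opening: 0.15
finger_force: 58.6
```

```bash
python3 - <<'E'
from h import *
s=ctrl.get_state();print(s['eef_pos'],s['contact_force'],s['opening'],s['wrist_torque'])
p0=np.array([.4855,.449,.0889]);piv=C(-.0705,.21,.111); D=R.from_quat([-.132,.991,0,.002])
for r in(.28,.3,.324): print(piv+R.from_rotvec(-r*CY).apply(p0-piv))
T=[]
q=R.from_rotvec(-.324*CY);s0=dict(eef_pos=piv+q.apply(p0-piv),tcp_rot=(q*D).as_quat())
for r in np.linspace(.324,.655,9)[1:]:
    q=R.from_rotvec(-r*CY); T.append((piv+q.apply(p0-piv),q*D,-1))
plan(T,s0)
E
```

```text
[0.488  0.4497 0.1174] [ 1.7914 -2.5103 -3.2243] 0.15022460332695126 [-0.337  -0.0228 -0.1615]
[0.4881 0.4497 0.1138]
[0.488  0.4497 0.1156]
[0.4879 0.4497 0.1177]
-0.0 -2.4 0.0 -0.9 0.0 -3.6 -1; -0.0 -4.7 0.0 -1.6 0.0 -7.3 -1; -0.0 -7.1 0.0 -2.1 0.0 -10.9 -1; -0.1 -9.5 0.0 -2.5 0.0 -14.6 -1; -0.1 -11.9 0.0 -2.8 0.0 -18.3 -1; -0.1 -14.2 0.0 -2.9 0.0 -22.0 -1; -0.1 -16.6 0.0 -2.8 0.0 -25.7 -1; -0.1 -19.0 0.0 -2.6 0.0 -29.5 -1
```

Forces tiny (3 N); continue to 0.65.

{"op": "send_rows", "data": {
  "rows": "0 -2.4 0 -0.9 0 -3.6 -1; 0 -4.7 0 -1.6 0 -7.3 -1; 0 -7.1 0 -2.1 0 -11 -1; 0 -9.5 0 -2.5 0 -14.6 -1; 0 -11.9 0 -2.8 0 -18.3 -1; 0 -14.2 0 -2.9 0 -22 -1; 0 -16.6 0 -2.8 0 -25.7 -1; 0 -18.5 0 -2.7 0 -28.8 -1"
}}

```text
time: 24.22
eef_pos: [0.4812, 0.4478, 0.1455]
tcp_rot: [-0.125, 0.939, 0.042, 0.318]
contact_force: [3.8, -3.2, -2.2]
opening: 0.148
finger_force: 58.6
```

{"op": "send_rows", "data": {
  "rows": "0 0 0 0 0 0 -1; 0 0 0 0 0 0 -0.4; 0 0 0 0 0 0 -0.4; 0 0 0 0 0 -40 -0.4; 0 0 0 0 0 -80 -0.4; 0 0 0 0 0 -120 -0.4; 0 0 0 0 0 -160 -0.4; 0 0 0 0 0 -160 -0.4"
}}

```text
time: 25.22
eef_pos: [0.3874, 0.4244, 0.277]
tcp_rot: [-0.125, 0.938, 0.045, 0.32]
contact_force: [0.7, -0.1, 0.2]
opening: 0.298
finger_force: 0.0
```

```bash
python3 - <<'E'
from h import *
s=ctrl.get_state();print(s['eef_pos'],s['contact_force'],s['opening'],s['tcp_rot'])
p=snap('scene','s7.png');t=snap('top','t7.png')
for r in(.55,.6,.644,.69):
    for d in(.085,.216):
        W=C(-.0705+d*np.cos(r),.21,.111+d*np.sin(r)); print(r,d,proj(p,W),proj(t,W))
a=red(p,(370,180,430,300));b=red(t,(140,225,190,300));print(a,b)
if a and b:
    W=tri([ray(p,*a[0]),ray(t,*b[0])]);c=toC(W);print(c,np.arctan2(c[2]-.111,c[0]+.0705))
a=cv2.imread('pics/s7.png')[150:300,270:470];b=cv2.imread('pics/t7.png')[160:310,120:320]
cv2.imwrite('pics/c7.png',np.hstack([cv2.resize(x,None,fx=2,fy=2.,interpolation=2) for x in(a,b)]))
E
```

```text
[0.3874 0.4244 0.277 ] [ 0.7423 -0.1268  0.183 ] 0.2980908542986579 [-0.1251  0.938   0.0449  0.32  ]
0.55 0.085 [401.1625 244.4323] [165.2348 255.8512]
0.55 0.216 [383.5106 249.537 ] [148.663  221.4826]
0.6 0.085 [401.721 242.943] [165.1404 256.394 ]
0.6 0.216 [385.0234 245.4356] [148.2784 222.6414]
0.644 0.085 [402.2336 241.628 ] [165.0787 256.9179]
0.644 0.216 [386.4204 241.8069] [147.995  223.7975]
0.69 0.085 [402.7894 240.252 ] [165.0357 257.5111]
0.69 0.216 [387.9423 238.0051] [147.7561 225.1427]
(array([402.9032, 240.7097]), array([28, 59, 10,  5, 31], dtype=int32), ((32.5, 61.0), (4.0, 9.0), 90.0)) (array([164.3725, 257.4118]), array([20, 26, 10, 14, 51], dtype=int32), ((24.411762237548828, 32.85293960571289), (15.263373374938965, 3.6014702320098877), 59.03623962402344))
[-0.0037  0.2115  0.1652] 0.6815863660244322
```

View pics/c7.png

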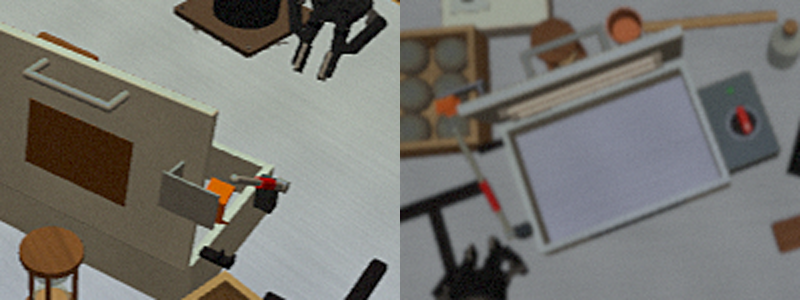

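Lid stays open, chest empty, rod raised with its tip at scene px ≈(389,239) → r≈0.66–0.69, inside the tolerance. Now back to the handle.

```bash
python3 - <<'E'
from h import *
p=snap('scene')
for a in(1.38,1.43,1.46): print(a,proj(p,hand(a)))
D=down(90+YAW);E=np.array([.6695,.2825,.2951])
plan([(C(-.05,.12,.40),down(130+YAW),-.2),(E+.11*UP,D,-.2)])
E
```

```text
1.38 [306.7172 191.4247]
1.43 [304.0905 194.1313]
1.46 [302.5096 195.8497]
16.0 34.9 47.8 -106.4 -90.2 -81.0 -0.2; 29.0 29.3 86.2 -268.6 -209.2 36.0 -0.2
```

{"op": "send_rows", "data": {
  "rows": "2.5 6 8 -18 -15 -60 -0.2; 5.5 12 16 -36 -30 -81 -0.2; 8 17.5 24 -53 -45 -81 -0.2; 10.5 23 32 -70 -60 -81 -0.2; 13 29 40 -88 -75 -81 -0.2; 16 35 48 -106 -90 -81 -0.2; 16 35 48 -106 -90 -81 -0.2; 16 35 48 -106 -90 -81 -0.2"
}}

```text
time: 26.38
eef_pos: [0.4452, 0.345, 0.3987]
tcp_rot: [0.297, 0.955, 0.0, -0.002]
contact_force: [-0.7, 0.8, 0.0]
opening: 0.403
finger_force: 0.0
```

```bash
python3 - <<'E'
from h import *
D=down(90+YAW);E=np.array([.6695,.2825,.2951])
plan([(E+.11*UP,D,-.2),(E,D,-.2)])
E
```

```text
-0.1 -0.2 39.9 -220.2 75.9 -7.3 -0.2; -0.1 -0.2 39.9 -220.6 76.0 102.7 -0.2
```

{"op": "send_rows", "data": {
  "rows": "0 0 10 -55 19 -20 -0.2; 0 0 20 -110 38 -20 -0.2; 0 0 30 -165 57 -10 -0.2; 0 0 40 -220 76 -7 -0.2; 0 0 40 -220 76 -7 -0.2; 0 0 40 -220 76 -7 -0.2; 0 0 40 -220 76 30 -0.2; 0 0 40 -220 76 60 -0.2"
}}

```text
time: 27.38
eef_pos: [0.6674, 0.2847, 0.3418]
tcp_rot: [0.605, 0.797, 0.002, -0.0]
contact_force: [0.5, 0.1, -0.6]
opening: 0.398
finger_force: 0.0
```

```bash
python3 - <<'E'
from h import *
D=down(90+YAW);E=np.array([.6695,.2825,.2951])
plan([(E,D,-.2)])
E
```

```text
0.2 -0.2 0.0 -2.8 1.3 46.7 -0.2
```

{"op": "send_rows", "data": {
  "rows": "0 0 0 -2.8 1.3 15 -0.2; 0 0 0 -2.8 1.3 30 -0.2; 0 0 0 -2.8 1.3 46 -0.2; 0 0 0 -2.8 1.3 46 -0.2; 0 0 0 -2.8 1.3 46 -1; 0 0 0 -2.8 1.3 46 -1; 0 0 0 -2.8 1.3 46 -1; 0 0 0 -2.8 1.3 46 -1",
  "grip_force": 40
}}

```text
time: 28.38
eef_pos: [0.6715, 0.2809, 0.2956]
tcp_rot: [0.606, 0.796, 0.001, -0.001]
contact_force: [-0.1, -0.1, 2.0]
opening: 0.123
finger_force: 39.1
```

```bash
python3 - <<'E'
from h import *
s=ctrl.get_state();print(s['eef_pos'],s['contact_force'],s['opening'],s['finger_force'])
D=down(90+YAW); off=s['eef_pos']-hand(1.43); print(off)
plan([(hand(a)+off,D,-1) for a in (1.40,1.37,1.33,1.29,1.25,1.21,1.18,1.16,1.145,1.13)],dict(eef_pos=s['eef_pos'],tcp_rot=D.as_quat()))
E
```

```text
[0.6715 0.2809 0.2956] [-0.0887 -0.1288  1.9595] 0.12252040796672121 39.147398471832275
[ 0.0033 -0.0017 -0.0277]
0.0 0.0 0.0 0.0 -6.9 -0.7 -1; 0.0 0.0 0.0 0.0 -13.7 -1.3 -1; 0.0 0.0 0.0 0.0 -22.9 -1.7 -1; 0.0 0.0 0.0 0.0 -32.1 -1.7 -1; 0.0 0.0 0.0 0.0 -41.3 -1.4 -1; 0.0 0.0 0.0 0.0 -50.5 -0.7 -1; 0.0 0.0 0.0 0.0 -57.3 0.1 -1; 0.0 0.0 0.0 0.0 -61.9 0.7 -1; 0.0 0.0 0.0 0.0 -65.3 1.3 -1; 0.0 0.0 0.0 0.0 -68.7 1.8 -1
```

{"op": "send_rows", "data": {
  "rows": "0 0 0 0 -7 -0.7 -1; 0 0 0 0 -14 -1.3 -1; 0 0 0 0 -23 -1.7 -1; 0 0 0 0 -32 -1.7 -1; 0 0 0 0 -41 -1.4 -1; 0 0 0 0 -50 -0.7 -1; 0 0 0 0 -57 0 -1; 0 0 0 0 -57 0 -1"
}}

```text
time: 29.38
eef_pos: [0.615, 0.2652, 0.295]
tcp_rot: [0.606, 0.796, 0.0, -0.002]
contact_force: [-0.1, -1.4, 6.0]
opening: 0.123
finger_force: 41.6
```

{"op": "send_rows", "data": {
  "rows": "0 0 0 0 -2.5 0.3 -1; 0 0 0 0 -5 0.7 -1; 0 0 0 0 -5 0.7 -1"
}}

```text
time: 29.75
eef_pos: [0.6105, 0.264, 0.2941]
tcp_rot: [0.606, 0.796, -0.0, -0.002]
contact_force: [-1.5, -1.2, 5.5]
opening: 0.122
finger_force: 41.9
```

{"op": "send_rows", "data": {
  "rows": "0 0 0 0 -2 0.3 -1; 0 0 0 0 -3 0.5 -1; 0 0 0 0 -3 0.5 -1"
}}

```text
time: 30.12
eef_pos: [0.6079, 0.2632, 0.2937]
tcp_rot: [0.606, 0.796, 0.0, -0.001]
contact_force: [-0.4, -0.5, 6.0]
opening: 0.121
finger_force: 41.9
```

{"op": "send_rows", "data": {
  "rows": "0 0 0 0 -2 0.3 -1; 0 0 0 0 -3 0.5 -1; 0 0 0 0 -3 0.5 -1"
}}

```text
time: 30.5
eef_pos: [0.6058, 0.2626, 0.2933]
tcp_rot: [0.606, 0.795, 0.001, -0.001]
contact_force: [2.9, 0.2, 6.0]
opening: 0.116
finger_force: 41.8
```

{"op": "send_rows", "data": {
  "rows": "0 0 0 0 -2 0.3 -1; 0 0 0 0 -3 0.5 -1; 0 0 0 0 -3 0.5 -1"
}}

```text
time: 30.88
eef_pos: [0.6045, 0.2623, 0.2931]
tcp_rot: [0.606, 0.795, 0.003, 0.001]
contact_force: [7.2, 1.5, 4.2]
opening: 0.12
finger_force: 41.7
```

```bash
python3 - <<'E'
from h import *
s=ctrl.get_state();print(s['eef_pos'],s['contact_force'],s['wrist_torque'])
p=snap('scene','s8.png');t=snap('top','t8.png')
for r in(.6,.644,.69):
    W=C(-.0705+.216*np.cos(r),.21,.111+.216*np.sin(r)); print(r,proj(p,W),proj(t,W))
a=cv2.imread('pics/s8.png')[180:280,330:465];b=cv2.imread('pics/t8.png')[180:280,130:265]
cv2.imwrite('pics/c8.png',np.hstack([cv2.resize(x,None,fx=2.9,fy=2.9,interpolation=2) for x in(a,b)]))
E
```

```text
[0.6045 0.2623 0.2931] [7.159  1.5126 4.1813] [ 0.3691 -1.3521  0.0736]
0.6 [385.0234 245.4356] [148.2784 222.6414]
0.644 [386.4204 241.8069] [147.995  223.7975]
0.69 [387.9423 238.0051] [147.7561 225.1427]
```

View pics/c8.png

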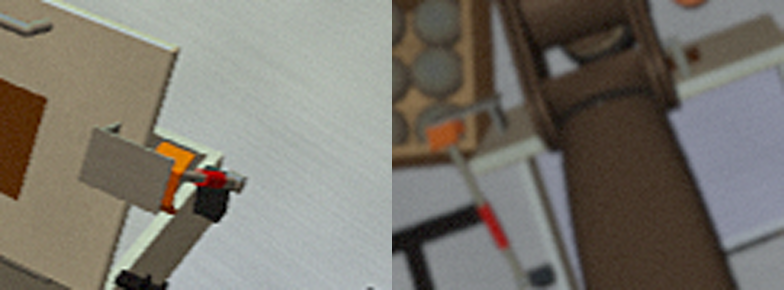

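Rod enters the orange hood (scene crop (185,175)), and the lid resists further lowering: seated. Release and lift.

{"op": "send_rows", "data": {
  "rows": "0 0 0 0 3 -0.3 -1; 0 0 0 0 3 -0.3 -0.2; 0 0 0 0 3 -0.3 -0.2; 0 0 0 0 3 -20 -0.2; 0 0 0 0 3 -40 -0.2; 0 0 0 0 3 -80 -0.2; 0 0 0 0 3 -100 -0.2; 0 0 0 0 3 -100 -0.2"
}}

```text
time: 31.98
eef_pos: [0.6063, 0.2627, 0.3958]
tcp_rot: [0.606, 0.796, 0.003, 0.0]
contact_force: [0.7, -0.4, -0.7]
opening: 0.398
finger_force: 0.0
```

```bash
cat >> h.py <<'E'
def wood(p,z=.05,reg=((.35,.70),(-.56,-.06))):
    """light wood blobs on the mat, as rectangles in world plane z"""
    M=1000. # px per m
    (x0,x1),(y0,y1)=reg
    c=np.array([[x0,y0],[x1,y0],[x1,y1],[x0,y1]]); src=np.float32([proj(p,(*a,z)) for a in c]); dst=np.float32([(a-[x0,y0])*M for a in c])
    im=cv2.warpPerspective(p['color'],cv2.getPerspectiveTransform(src,dst),(int((x1-x0)*M),int((y1-y0)*M)))
    h=cv2.cvtColor(im,cv2.COLOR_RGB2HSV); m=((h[...,0]>8)&(h[...,0]<25)&(h[...,1]>70)&(h[...,2]>95)).astype(np.uint8)
    m=cv2.morphologyEx(m,cv2.MORPH_CLOSE,np.ones((9,9)));m=cv2.morphologyEx(m,cv2.MORPH_OPEN,np.ones((9,9)))
    res=[]
    for k in cv2.findContours(m,cv2.RETR_EXTERNAL,cv2.CHAIN_APPROX_NONE)[0]:
        if cv2.contourArea(k)>1500:
            b=cv2.boxPoints(cv2.minAreaRect(k))/M+[x0,y0]; e=[b[1]-b[0],b[2]-b[1]]; e.sort(key=np.linalg.norm)
            res.append((b.mean(0),np.degrees(np.arctan2(e[1][1],e[1][0])),np.linalg.norm(e[1]),np.linalg.norm(e[0])))
    return res
E
python3 - <<'E'
from h import *
s=ctrl.get_state();print(s['eef_pos'],s['time'])
p=snap('scene');t=snap('top')
for a in(1.05,1.12,1.15,1.18): print(a,proj(p,hand(a)))
for q in(p,t):
    print(q is t)
    for r in wood(q): print(r)
    for r in ctrl.look_for(q,'rest_a')[:4]:
        W=w(q,r['position']);print(r['p'],W)
E
```

```text
[0.6063 0.2627 0.3958] 31.975
1.05 [323.2386 178.8254]
1.12 [319.9094 180.7105]
1.15 [318.4472 181.6498]
1.18 [316.9659 182.6677]
False
(array([ 0.5725, -0.1747]), np.float64(-22.328660744218066), np.float64(0.1550398984453067), np.float64(0.06940954925368764))
(array([ 0.4705, -0.4527]), np.float64(-17.776405926370778), np.float64(0.1601169739668465), np.float64(0.07636213995057113))
(array([ 0.5972, -0.4995]), np.float64(-86.2686118981462), np.float64(0.10069912500449445), np.float64(0.02407928704773683))
0.87 [ 0.466  -0.4554  0.0332]
0.64 [ 0.556  -0.1725  0.0352]
True
(array([ 0.3675, -0.113 ]), np.float64(-90.0), np.float64(0.07999998331069946), np.float64(0.034999992698431015))
(array([ 0.5606, -0.1878]), np.float64(-25.16788651256524), np.float64(0.15362126037017942), np.float64(0.05130521022914747))
(array([ 0.6795, -0.377 ]), np.float64(90.0), np.float64(0.07400000095367432), np.float64(0.039000004529953))
(array([ 0.4564, -0.4641]), np.float64(-17.500863339948012), np.float64(0.15408039464385664), np.float64(0.05383750569916942))
0.8 [ 0.4572 -0.4616  0.0437]
0.2 [0.5882 0.2005 0.2847]
```

Both rests measured (rest at (.456,-.464) was knocked ~45 mm; scene view offsets agree with block sides). Now grasp the near one with a 20° lean so the hand stays parallel to the propped lid.

```bash
cat >> h.py <<'E'
def lean(psi,t=20): return down(psi)*R.from_euler('y',t,degrees=True)
E
python3 - <<'E'
from h import *
L=lean(-25.2);G=np.array([.5606,-.1878,.031]); print(L.as_matrix()[:,2])
gplan([((.56,-.02,.36),lean(40),1),(G+.13*UP,L,1)])
E
```

```text
[ 0.3095 -0.1456 -0.9397]
-11.7 17.7 64.7 -256.4 -109.6 55.9 1; -23.1 10.6 129.0 -429.1 -154.2 254.5 1
```

{"op": "send_rows", "data": {
  "rows": "0 0 8 -50 -22 -20 -0.2; -1 2 16 -100 -44 0 0; -3 5 26 -150 -65 20 1; -6 9 36 -200 -87 40 1; -9 13 46 -256 -110 56 1; -11 17 56 -256 -110 56 1; -12 18 65 -256 -110 56 1; -12 18 65 -256 -110 56 1"
}}

```text
time: 33.17
eef_pos: [0.5666, -0.0136, 0.3339]
tcp_rot: [0.926, 0.334, 0.167, -0.06]
contact_force: [-0.7, -0.4, 0.5]
opening: 1.0
finger_force: 0.0
```

```bash
python3 - <<'E'
from h import *
L=lean(-25.2);G=np.array([.5606,-.1878,.031])
gplan([(G+.13*UP,L,1)])
E
```

```text
-22.4 -0.4 60.9 -174.3 138.9 147.7 1
```

{"op": "send_rows", "data": {
  "rows": "-4 0 10 -29 23 25 1; -7 0 20 -58 46 50 1; -11 0 30 -87 69 75 1; -15 0 40 -116 93 99 1; -19 0 50 -145 116 123 1; -22.4 -0.4 60.9 -174 139 148 1; -22.4 -0.4 60.9 -174 139 148 1; -22.4 -0.4 60.9 -174 139 148 1"
}}

```text
time: 34.17
eef_pos: [0.5715, -0.1911, 0.1368]
tcp_rot: [0.961, -0.214, 0.171, 0.038]
contact_force: [0.7, 0.2, 0.7]
opening: 1.003
finger_force: 0.0
```

```bash
python3 - <<'E'
from h import *
t=snap('top')
for r in wood(t): print(r)
for r in ctrl.look_for(t,'rest_a')[:3]: print(r['p'],w(t,r['position']))
L=lean(-25.2);G=np.array([.5606,-.1878,.031])
gplan([(G+.06*UP,L,1),(G,L,1)])
E
```

```text
(array([ 0.6795, -0.377 ]), np.float64(90.0), np.float64(0.07199999690055847), np.float64(0.039000004529953))
(array([ 0.4563, -0.4643]), np.float64(-17.525565219386966), np.float64(0.15282418034887196), np.float64(0.052748177715486615))
0.91 [ 0.4571 -0.463   0.0452]
0.53 [ 0.6202 -0.2229  0.052 ]
-0.1 -0.3 0.1 -27.6 1.7 68.1 1; -0.1 -0.3 0.1 -48.4 1.7 124.4 1
```

{"op": "send_rows", "data": {
  "rows": "0 0 0 -15 1.7 34 1; 0 0 0 -28 1.7 68 1; 0 0 0 -35 1.7 87 1; 0 0 0 -42 1.7 106 1; 0 0 0 -48 1.7 124 1; 0 0 0 -48 1.7 124 1; 0 0 0 -48 1.7 124 -1; 0 0 0 -48 1.7 124 -1",
  "grip_force": 50
}}

```text
time: 35.28
eef_pos: [0.5692, -0.1927, 0.0052]
tcp_rot: [0.961, -0.215, 0.172, 0.038]
contact_force: [-2.0, 2.9, 12.0]
opening: 0.607
finger_force: 9.8
```

{"op": "send_rows", "data": {
  "rows": "0 0 0 0 0 0 -1; 0 0 0 0 0 0 -1; 0 0 0 0 0 0 -1"
}}

```text
time: 35.65
eef_pos: [0.5694, -0.1927, 0.0054]
tcp_rot: [0.961, -0.215, 0.172, 0.038]
contact_force: [-2.6, 1.5, 5.9]
opening: 0.596
finger_force: 55.0
```

```bash
python3 - <<'E'
from h import *
s=ctrl.get_state();print(s['eef_pos'],s['contact_force'],s['opening'],s['finger_force'],s['wrist_torque'])
L=lean(-25.2);g=s['eef_pos']-GT*R.from_quat(s['tcp_rot']).as_matrix()[:,2];print(g)
gplan([(g+.1*UP,L,-1),(g+.19*UP,L,-1)])
P=lean(YAW)
gplan([(C(-.07,-.1,.21),P,-1),(C(-.04,.07,.20),P,-1)])
E
```

```text
[ 0.5694 -0.1927  0.0054] [-2.5859  1.4754  5.8972] 0.5964640166668629 54.95586454868317 [0.0722 0.2292 0.0107]
[ 0.5606 -0.1885  0.0317]
-0.0 -0.3 -0.1 34.6 -0.0 -93.8 -1; -0.0 -0.3 -0.1 65.8 -0.1 -178.2 -1
14.0 -0.3 -38.3 -130.9 -260.3 -238.5 -1; 14.0 -0.3 -38.3 -217.3 -408.6 -259.7 -1
```

{"op": "send_rows", "data": {
  "rows": "0 0 0 8 0 -22 -1; 0 0 0 18 0 -47 -1; 0 0 0 35 0 -94 -1; 0 0 0 50 0 -135 -1; 0 0 0 66 0 -178 -1; 0 0 0 66 0 -178 -1; 0 0 0 66 0 -178 -1"
}}

```text
time: 36.52
eef_pos: [0.5672, -0.1917, 0.1907]
tcp_rot: [0.961, -0.215, 0.169, 0.037]
contact_force: [0.1, 1.1, -3.6]
opening: 0.596
finger_force: 53.9
```

```bash
python3 - <<'E'
from h import *
s=ctrl.get_state();print(s['opening'],s['contact_force'])
P=lean(YAW)
gplan([(C(-.07,-.12,.22),P,-1),(C(-.04,.07,.20),P,-1)])
E
```

```text
0.595580546819079 [ 0.1002  1.1287 -3.5703]
13.9 0.1 -38.4 -177.9 -245.0 -67.2 -1; 13.9 0.1 -38.4 -280.3 -408.4 -82.7 -1
```

{"op": "send_rows", "data": {
  "rows": "3 0 -8 -36 -49 -13 -1; 6 0 -16 -72 -98 -27 -1; 9 0 -24 -108 -147 -40 -1; 11 0 -32 -143 -196 -54 -1; 14 0 -38.4 -178 -245 -67 -1; 14 0 -38.4 -212 -300 -72 -1; 14 0 -38.4 -246 -354 -78 -1; 14 0 -38.4 -280 -408 -83 -1"
}}

```text
time: 37.52
eef_pos: [0.4774, 0.2967, 0.1718]
tcp_rot: [0.976, 0.134, 0.171, -0.023]
contact_force: [1.3, 0.2, -3.2]
opening: 0.594
finger_force: 54.1
```

{"op": "send_rows", "data": {
  "rows": "0 0 0 0 0 0 -1; 0 0 0 0 0 0 -1; 0 0 0 0 0 0 -1"
}}

```text
time: 37.9
eef_pos: [0.4796, 0.294, 0.1743]
tcp_rot: [0.976, 0.133, 0.172, -0.023]
contact_force: [-0.6, 0.2, -2.9]
opening: 0.592
finger_force: 54.5
```

```bash
python3 - <<'E'
from h import *
P=lean(YAW)
s=ctrl.get_state();print(toC(s['eef_pos']-GT*R.from_quat(s['tcp_rot']).as_matrix()[:,2]),s['contact_force'])
gplan([(C(-.012,.07,.13),P,-1),(C(-.012,.07,.075),P,-1),(C(-.012,.07,.061),P,-1)])
E
```

```text
[-0.0403  0.0617  0.2006] [-0.6128  0.2057 -2.9169]
0.1 0.0 -0.0 2.5 -8.5 76.0 -1; 0.1 0.0 -0.0 -16.3 -8.5 127.7 -1; 0.1 0.0 -0.0 -21.1 -8.5 140.8 -1
```

{"op": "send_rows", "data": {
  "rows": "0 0 0 1 -8.5 38 -1; 0 0 0 2.5 -8.5 76 -1; 0 0 0 -7 -8.5 102 -1; 0 0 0 -16.3 -8.5 128 -1; 0 0 0 -16.3 -8.5 128 -1; 0 0 0 -20 -8.5 138 -1; 0 0 0 -20 -8.5 138 -1"
}}

```text
time: 38.78
eef_pos: [0.5056, 0.311, 0.0396]
tcp_rot: [0.975, 0.133, 0.173, -0.023]
contact_force: [-1.0, -0.0, -3.6]
opening: 0.592
finger_force: 54.5
```

{"op": "send_rows", "data": {
  "rows": "0 0 0 -0.7 0 2 -1; 0 0 0 -0.7 0 2 -1"
}}

```text
time: 39.02
eef_pos: [0.5056, 0.3115, 0.0376]
tcp_rot: [0.975, 0.134, 0.174, -0.024]
contact_force: [-0.0, -0.6, -3.4]
opening: 0.597
finger_force: 54.5
```

```bash
python3 - <<'E'
from h import *
P=lean(YAW)
s=ctrl.get_state();print(toC(s['eef_pos']-GT*R.from_quat(s['tcp_rot']).as_matrix()[:,2]),s['contact_force'],s['wrist_torque'],s['opening'])
E
```

```text
[-0.0107  0.0716  0.0639] [-0.0355 -0.595  -3.4481] [-0.1134  0.3101  0.0198] 0.597305220518435
```

{"op": "send_rows", "data": {
  "rows": "0 0 0 -0.7 0 1.9 -1; 0 0 0 -1 0 2.8 -1; 0 0 0 -1 0 2.8 -1"
}}

```text
time: 39.4
eef_pos: [0.5052, 0.3114, 0.034]
tcp_rot: [0.975, 0.134, 0.173, -0.023]
contact_force: [0.8, 0.0, -4.1]
opening: 0.595
finger_force: 54.5
```

{"op": "send_rows", "data": {
  "rows": "0 0 0 -0.4 0 1 -1; 0 0 0 -0.4 0 1 -1"
}}

```text
time: 39.65
eef_pos: [0.5056, 0.3115, 0.0334]
tcp_rot: [0.975, 0.134, 0.174, -0.024]
contact_force: [-1.4, -0.2, 0.1]
opening: 0.597
finger_force: 54.8
```

{"op": "send_rows", "data": {
  "rows": "0 0 0 -0.4 0 1 -1; 0 0 0 -0.4 0 1 -1"
}}

```text
time: 39.9
eef_pos: [0.5058, 0.3116, 0.0334]
tcp_rot: [0.975, 0.134, 0.174, -0.024]
contact_force: [-5.1, -2.4, 5.8]
opening: 0.593
finger_force: 55.7
```

{"op": "send_rows", "data": {
  "rows": "0 0 0 0 0 0 1; 0 0 0 0 0 0 1; 0 0 0 0 0 0 1; 0 0 0 5 0 -30 1; 0 0 0 12 0 -80 1; 0 0 0 20 0 -140 1; 0 0 0 20 0 -165 1; 0 0 0 20 0 -165 1"
}}

```text
time: 40.9
eef_pos: [0.4698, 0.3018, 0.1968]
tcp_rot: [0.975, 0.134, 0.176, -0.024]
contact_force: [0.3, 0.6, -0.3]
opening: 1.003
finger_force: 0.0
```

```bash
python3 - <<'E'
from h import *
t=snap('top')
for r in wood(t): print(r)
L=lean(-17.5);G=np.array([.4563,-.4643,.035])
gplan([((.48,-.1,.25),lean(0),1),(G+.15*UP,L,1)])
E
```

```text
(array([ 0.679, -0.379]), np.float64(90.0), np.float64(0.07599999010562897), np.float64(0.04000002145767212))
(array([ 0.4565, -0.4644]), np.float64(-17.40930116851602), np.float64(0.15363297031661602), np.float64(0.05318407277347174))
-5.4 -0.2 14.7 -72.4 392.1 -58.0 1; -11.4 -0.2 31.1 -209.5 739.2 -39.1 1
```

{"op": "send_rows", "data": {
  "rows": "-1 0 2 -10 55 -25 1; -1.5 0 4 -21 112 -40 1; -2.3 0 6 -31 168 -58 1; -3 0 8 -41 224 -58 1; -4 0 10 -52 280 -58 1; -4.8 0 12.5 -62 336 -58 1; -5.4 0 14.7 -72 392 -58 1; -5.4 0 14.7 -72 392 -58 1"
}}

```text
time: 41.95
eef_pos: [0.4889, -0.1031, 0.2205]
tcp_rot: [0.985, -0.004, 0.173, -0.0]
contact_force: [-1.0, 0.2, -0.1]
opening: 0.998
finger_force: 0.0
```

```bash
python3 - <<'E'
from h import *
L=lean(-17.5);G=np.array([.4563,-.4643,.035])
gplan([(G+.12*UP,L,1)])
E
```

```text
-5.9 0.1 16.0 -50.5 364.3 78.8 1
```

{"op": "send_rows", "data": {
  "rows": "-1 0 2.5 -7 52 0 1; -2 0 5 -15 104 0 1; -3 0 7 -22 156 10 1; -3.5 0 9 -29 208 25 1; -4 0 11.5 -36 260 45 1; -5 0 13.5 -43 312 65 1; -5.9 0 16 -50.5 364 79 1; -5.9 0 16 -50.5 364 79 1"
}}

```text
time: 42.95
eef_pos: [0.4683, -0.4641, 0.1276]
tcp_rot: [0.974, -0.148, 0.171, 0.024]
contact_force: [-0.1, 0.7, 0.1]
opening: 1.0
finger_force: 0.0
```

```bash
python3 - <<'E'
from h import *
L=lean(-17.5);G=np.array([.4563,-.4643,.035])
gplan([(G+.06*UP,L,1),(G,L,1)])
p=snap('scene');print([ (w(p,r['position']),r['p']) for r in ctrl.look_for(p,'rest_a')])
for r in wood(p): print(r)
E
```

```text
-0.3 0.1 0.2 -21.7 4.0 54.8 1; -0.3 0.1 0.2 -42.1 4.2 111.2 1
[(array([ 0.4635, -0.4559,  0.034 ]), 0.9), (array([0.6105, 0.3023, 0.1854]), 0.24)]
(array([ 0.4701, -0.4527]), np.float64(-17.776408857522195), np.float64(0.1593973393144351), np.float64(0.07605683887393781))
(array([ 0.5974, -0.4996]), np.float64(-85.60130329482351), np.float64(0.10077919469621863), np.float64(0.024926352508885988))
```

{"op": "send_rows", "data": {
  "rows": "0 0 0 -11 4 28 1; 0 0 0 -22 4 55 1; 0 0 0 -29 4 74 1; 0 0 0 -36 4 93 1; 0 0 0 -42 4 111 1; 0 0 0 -42 4 111 1; 0 0 0 -42 4 111 -1; 0 0 0 -42 4 111 -1",
  "grip_force": 50
}}

```text
time: 44.05
eef_pos: [0.4674, -0.4694, 0.0154]
tcp_rot: [0.973, -0.146, 0.174, 0.029]
contact_force: [-2.3, -2.2, 7.6]
opening: 0.603
finger_force: 6.3
```

{"op": "send_rows", "data": {
  "rows": "0 0 0 0 0 0 -1; 0 0 0 0 0 0 -1; 0 0 0 0 0 0 -1; 0 0 0 8 0 -22 -1; 0 0 0 18 0 -50 -1; 0 0 0 36 0 -100 -1; 0 0 0 56 0 -155 -1; 0 0 0 66 0 -180 -1"
}}

```text
time: 45.05
eef_pos: [0.4674, -0.4678, 0.209]
tcp_rot: [0.973, -0.146, 0.174, 0.028]
contact_force: [-0.6, -0.6, -2.9]
opening: 0.589
finger_force: 53.0
```

```bash
python3 - <<'E'
from h import *
s=ctrl.get_state();print(s['opening'],s['contact_force'],toC(s['eef_pos']))
P=lean(YAW)
gplan([((.48,-.15,.25),lean(0),-1),(C(-.07,-.12,.22),P,-1),(C(-.04,-.07,.20),P,-1)])
E
```

```text
0.588534440439481 [-0.631  -0.5655 -2.9476] [-0.247 -0.669  0.209]
6.1 -0.3 -16.0 -62.2 -310.2 -39.8 -1; 11.4 -0.3 -30.6 -135.1 -562.9 -35.8 -1; 11.4 -0.3 -30.6 -143.6 -621.3 -17.9 -1
```

{"op": "send_rows", "data": {
  "rows": "1 0 -3 -10 -50 -7 -1; 2 0 -5 -20 -100 -14 -1; 3 0 -8 -30 -155 -21 -1; 4 0 -11 -40 -207 -28 -1; 5 0 -13 -51 -258 -35 -1; 6 0 -16 -62 -310 -40 -1; 6 0 -16 -62 -310 -40 -1; 6 0 -16 -62 -310 -40 -1"
}}

```text
time: 46.05
eef_pos: [0.4888, -0.1495, 0.2204]
tcp_rot: [0.985, -0.0, 0.174, -0.001]
contact_force: [0.3, 0.1, -3.0]
opening: 0.59
finger_force: 53.2
```

```bash
python3 - <<'E'
from h import *
P=lean(YAW)
gplan([(C(-.07,-.12,.22),P,-1),(C(-.04,-.07,.20),P,-1),(C(-.012,-.07,.13),P,-1),(C(-.012,-.07,.085),P,-1)])
E
```

```text
5.3 -0.1 -14.6 1.1 -260.6 29.2 -1; 5.3 -0.1 -14.6 8.8 -316.8 53.4 -1; 5.3 -0.1 -14.6 10.1 -324.2 128.4 -1; 5.3 -0.1 -14.6 -5.4 -324.1 170.6 -1
```

{"op": "send_rows", "data": {
  "rows": "1 0 -3 0 -52 0 -1; 2 0 -6 0 -105 0 -1; 3 0 -9 0 -157 10 -1; 4 0 -12 1 -209 20 -1; 5.3 0 -14.6 1 -261 29 -1; 5.3 0 -14.6 9 -317 53 -1; 5.3 0 -14.6 9 -324 53 -1; 5.3 0 -14.6 9 -324 53 -1"
}}

```text
time: 47.05
eef_pos: [0.5163, 0.1736, 0.1743]
tcp_rot: [0.976, 0.133, 0.173, -0.023]
contact_force: [-0.2, -1.1, -2.2]
opening: 0.59
finger_force: 53.7
```

```bash
python3 - <<'E'
from h import *
P=lean(YAW)
s=ctrl.get_state();print(toC(s['eef_pos']-GT*R.from_quat(s['tcp_rot']).as_matrix()[:,2]))
gplan([(C(-.012,-.07,.13),P,-1),(C(-.012,-.07,.076),P,-1)])
E
```

```text
[-0.0374 -0.0642  0.2006]
0.0 -0.1 -0.1 -0.5 5.7 75.0 -1; 0.0 -0.1 -0.1 -19.0 5.7 125.7 -1
```

{"op": "send_rows", "data": {
  "rows": "0 0 0 0 5.7 38 -1; 0 0 0 0 5.7 75 -1; 0 0 0 -10 5.7 100 -1; 0 0 0 -19 5.7 125 -1; 0 0 0 -19 5.7 125 -1; 0 0 0 -19 5.7 125 -1"
}}

```text
time: 47.8
eef_pos: [0.5434, 0.1743, 0.0527]
tcp_rot: [0.975, 0.132, 0.175, -0.023]
contact_force: [0.5, 0.1, -2.1]
opening: 0.587
finger_force: 53.7
```

{"op": "send_rows", "data": {
  "rows": "0 0 0 -0.7 0 2 -1; 0 0 0 -1.4 0 4 -1; 0 0 0 -1.4 0 4 -1"
}}

```text
time: 48.18
eef_pos: [0.5421, 0.1756, 0.047]
tcp_rot: [0.976, 0.133, 0.174, -0.024]
contact_force: [0.2, -0.2, -2.0]
opening: 0.59
finger_force: 53.8
```

{"op": "send_rows", "data": {
  "rows": "0 0 0 -0.7 0 2 -1; 0 0 0 -0.7 0 2 -1"
}}

```text
time: 48.42
eef_pos: [0.5418, 0.1756, 0.0443]
tcp_rot: [0.976, 0.133, 0.173, -0.024]
contact_force: [-0.9, 0.1, -2.8]
opening: 0.585
finger_force: 53.8
```

{"op": "send_rows", "data": {
  "rows": "0 0 0 -0.7 0 2 -1; 0 0 0 -0.7 0 2 -1"
}}

```text
time: 48.68
eef_pos: [0.5427, 0.1757, 0.0438]
tcp_rot: [0.975, 0.133, 0.174, -0.024]
contact_force: [-4.0, -0.2, 5.5]
opening: 0.586
finger_force: 54.7
```

{"op": "send_rows", "data": {
  "rows": "0 0 0 0 0 0 1; 0 0 0 0 0 0 1; 0 0 0 0 0 0 1; 0 0 0 5 0 -30 1; 0 0 0 12 0 -80 1; 0 0 0 20 0 -140 1; 0 0 0 20 0 -165 1; 0 0 0 20 0 -165 1"
}}

```text
time: 49.68
eef_pos: [0.5066, 0.1654, 0.2072]
tcp_rot: [0.975, 0.133, 0.176, -0.024]
contact_force: [-0.6, 1.1, -0.6]
opening: 0.995
finger_force: 0.0
```

```bash
python3 - <<'E'
from h import *
P=lean(YAW)
D=down(90+YAW);E=np.array([.6055,.2626,.2933])
plan([(C(-.12,-.25,.32),P,1),(C(-.15,-.25,.42),D,-.2)])
E
```

```text
0.1 -0.5 -0.0 -36.0 180.7 -133.7 1; 16.1 -16.0 -89.0 -29.1 180.8 -237.8 -0.2
```

{"op": "send_rows", "data": {
  "rows": "0 0 0 -5 20 -50 1; 0 0 0 -15 70 -90 1; 0 0 0 -25 130 -134 1; 0 0 0 -36 181 -134 1; 0 0 0 -36 220 -134 1; 0 0 0 -36 220 -134 1; 0 0 0 -36 220 -134 1"
}}

```text
time: 50.55
eef_pos: [0.4868, -0.0677, 0.3155]
tcp_rot: [0.976, 0.133, 0.172, -0.025]
contact_force: [-0.5, -0.5, -0.8]
opening: 1.0
finger_force: 0.0
```

```bash
python3 - <<'E'
from h import *
t=snap('top','t9.png');p=snap('scene','s9.png')
for r in wood(t,.07,((.35,.7),(0,.5))): print(r,toC((*r[0],.07)))
for r in wood(t): print(r)
for q in (t,p):print([ (w(q,r['position']),r['p']) for r in ctrl.look_for(q,'rest_a')])
a=cv2.imread('pics/t9.png')[150:300,130:330];b=cv2.imread('pics/s9.png')[150:300,240:440]
cv2.imwrite('pics/c9.png',np.hstack([cv2.resize(x,None,fx=2,fy=2.,interpolation=2) for x in(a,b)]))
D=down(90+YAW)
plan([(C(-.1,-.15,.42),D,-.2)])
E
```

```text
(array([0.4973, 0.3098]), np.float64(15.45201081377489), np.float64(0.15500808213791836), np.float64(0.05109207339777776)) [-0.0095  0.0721  0.07  ]
(array([0.5308, 0.1745]), np.float64(15.306137126579554), np.float64(0.15483229791925213), np.float64(0.04727208129277563)) [-0.0135 -0.0672  0.07  ]
(array([ 0.6795, -0.377 ]), np.float64(90.0), np.float64(0.07199999690055847), np.float64(0.039000004529953))
[(array([0.5351, 0.1731, 0.072 ]), 0.86), (array([0.4968, 0.3064, 0.07  ]), 0.65)]
[(array([0.607 , 0.3011, 0.1878]), 0.63), (array([0.4641, 0.4499, 0.1583]), 0.37)]
15.8 -15.8 -88.9 54.7 -138.0 -89.3 -0.2
```

View pics/c9.png

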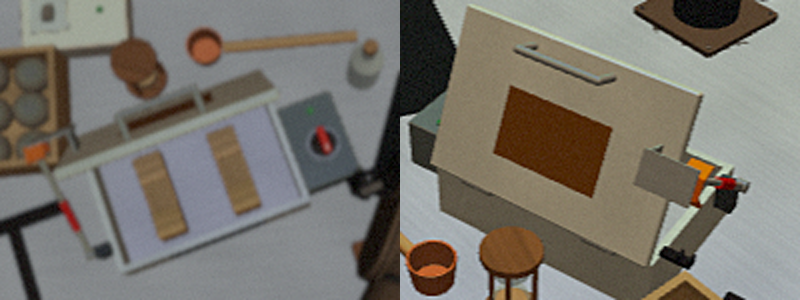

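Both blocks lie flat in the chest (top crop (160,195) and (233,170)); lid propped on the rod. Now back to the handle.

{"op": "send_rows", "data": {
  "rows": "2 -2 -11 7 -17 -60 -0.2; 4 -4 -22 14 -35 -89 -0.2; 6 -6 -33 21 -52 -89 -0.2; 8 -8 -44 28 -69 -89 -0.2; 10 -10 -55 35 -86 -89 -0.2; 12 -12 -66 42 -103 -89 -0.2; 14 -14 -77 48 -120 -89 -0.2; 15.8 -15.8 -88.9 54.7 -138 -89 -0.2"
}}

```text
time: 51.75
eef_pos: [0.4699, 0.0719, 0.4201]
tcp_rot: [0.641, 0.768, 0.011, -0.002]
contact_force: [-0.9, -0.3, -0.2]
opening: 0.403
finger_force: 0.0
```

```bash
python3 - <<'E'
from h import *
D=down(90+YAW);E=np.array([.6055,.2626,.2933])
plan([(E+.12*UP,D,-.2),(E+.05*UP,D,-.2)])
E
```

```text
0.8 -0.9 -5.3 163.3 167.3 12.0 -0.2; 0.8 -0.9 -5.3 162.1 166.3 82.0 -0.2
```

{"op": "send_rows", "data": {
  "rows": "0.8 -0.9 -5.3 41 42 0 -0.2; 0.8 -0.9 -5.3 82 84 0 -0.2; 0.8 -0.9 -5.3 123 126 5 -0.2; 0.8 -0.9 -5.3 163 167 12 -0.2; 0.8 -0.9 -5.3 163 167 12 -0.2; 0.8 -0.9 -5.3 163 167 12 -0.2; 0.8 -0.9 -5.3 162 166 50 -0.2; 0.8 -0.9 -5.3 162 166 82 -0.2"
}}

```text
time: 52.75
eef_pos: [0.6063, 0.2592, 0.3448]
tcp_rot: [0.608, 0.794, 0.002, 0.001]
contact_force: [0.1, 0.1, -0.6]
opening: 0.402
finger_force: 0.0
```

```bash
python3 - <<'E'
from h import *
D=down(90+YAW);E=np.array([.6055,.2626,.2933])
plan([(E,D,-.2)])
E
```

```text
0.3 -0.1 -0.5 3.4 -0.2 51.5 -0.2
```

{"op": "send_rows", "data": {
  "rows": "0 0 -0.5 3.4 0 17 -0.2; 0 0 -0.5 3.4 0 34 -0.2; 0 0 -0.5 3.4 0 51 -0.2; 0 0 -0.5 3.4 0 51 -0.2; 0 0 -0.5 3.4 0 51 -1; 0 0 -0.5 3.4 0 51 -1; 0 0 -0.5 3.4 0 51 -1; 0 0 -0.5 3.4 0 51 -1",
  "grip_force": 40
}}

```text
time: 53.75
eef_pos: [0.6063, 0.2635, 0.2936]
tcp_rot: [0.604, 0.797, 0.002, 0.0]
contact_force: [-1.8, -0.8, 3.3]
opening: 0.119
finger_force: 39.2
```

```bash
python3 - <<'E'
from h import *
s=ctrl.get_state();print(s['eef_pos'],s['contact_force'],s['opening'],s['finger_force'])
D=down(90+YAW); off=s['eef_pos']-hand(1.15); print(off)
plan([(hand(a)+off,D,-1) for a in (1.17,1.2,1.24,1.28,1.32,1.36,1.4,1.44)])
E
```

```text
[0.6063 0.2635 0.2936] [-1.843  -0.8443  3.3072] 0.11927308157630831 39.20500338077545
[-0.     -0.0018 -0.0285]
0.2 -0.1 0.1 -0.0 4.6 -0.7 -1; 0.2 -0.1 0.1 -0.0 11.4 -1.5 -1; 0.2 -0.1 0.1 -0.0 20.6 -2.2 -1; 0.2 -0.1 0.1 -0.0 29.8 -2.7 -1; 0.2 -0.1 0.1 -0.1 39.0 -2.7 -1; 0.2 -0.1 0.1 -0.1 48.1 -2.4 -1; 0.2 -0.1 0.1 -0.1 57.3 -1.7 -1; 0.2 -0.1 0.1 -0.1 66.5 -0.6 -1
```

{"op": "send_rows", "data": {
  "rows": "0 0 0 0 4.6 -0.7 -1; 0 0 0 0 11.4 -1.5 -1; 0 0 0 0 20.6 -2.2 -1; 0 0 0 0 29.8 -2.7 -1; 0 0 0 0 39 -2.7 -1; 0 0 0 0 48 -2.4 -1; 0 0 0 0 57.3 -1.7 -1; 0 0 0 0 66 -0.7 -1"
}}

```text
time: 54.75
eef_pos: [0.6704, 0.2812, 0.2935]
tcp_rot: [0.604, 0.797, 0.001, 0.0]
contact_force: [-1.6, -0.9, 5.1]
opening: 0.12
finger_force: 42.0
```

{"op": "send_rows", "data": {
  "rows": "0 0 0 0 0 0 -1; 0 0 0 0 0 0 -0.2; 0 0 0 0 0 0 -0.2; 0 0 0 0 0 0 -0.2; 0 0 0 0 0 -40 -0.2; 0 0 0 0 0 -80 -0.2; 0 0 0 0 0 -110 -0.2; 0 0 0 0 0 -110 -0.2"
}}

```text
time: 55.75
eef_pos: [0.6702, 0.2813, 0.4073]
tcp_rot: [0.604, 0.797, 0.004, 0.002]
contact_force: [-0.1, 0.6, 0.3]
opening: 0.4
finger_force: 0.0
```

```bash
python3 - <<'E'
from h import *
r=.65; q=R.from_rotvec(-r*CY)
D=down(180+YAW); piv=C(-.0705,.21,.111); p0=np.array([.4855,.449,.0889])
T=piv+q.apply(p0-piv); Rr=q*D; Z=Rr.as_matrix()[:,2]
print(ctrl.get_state()['contact_force'])
plan([(C(-.05,.12,.40),down(130+YAW),-.4),(T-.15*Z,Rr,-.4)])
p=snap('scene');t=snap('top')
a=red(p,(370,180,430,300));b=red(t,(140,225,190,300))
print(a and a[0],b and b[0])
if a and b:
    W=tri([ray(p,*a[0]),ray(t,*b[0])]);c=toC(W);print(c,np.arctan2(c[2]-.111,c[0]+.0705))
E
```

```text
[-0.1383  0.6257  0.3165]
0.5 0.1 -39.9 122.0 -199.2 5.8 -0.4; -28.7 -28.9 -86.6 211.2 -228.9 140.3 -0.4
[403.1143 240.9714] [164.1765 257.1765]
[-0.0028  0.2121  0.1653] 0.6758967940662293
```

{"op": "send_rows", "data": {
  "rows": "0 0 -8 25 -40 0 -0.4; 0 0 -16 50 -80 0 -0.4; 0 0 -24 75 -120 0 -0.4; 0 0 -32 100 -160 5 -0.4; 0 0 -40 122 -199 6 -0.4; 0 0 -40 122 -199 6 -0.4; 0 0 -40 122 -199 6 -0.4"
}}

```text
time: 56.72
eef_pos: [0.445, 0.3446, 0.3953]
tcp_rot: [0.296, 0.955, 0.0, -0.001]
contact_force: [-1.2, 0.2, -0.7]
opening: 0.298
finger_force: 0.0
```

```bash
python3 - <<'E'
from h import *
r=.65; q=R.from_rotvec(-r*CY)
D=down(180+YAW); piv=C(-.0705,.21,.111); p0=np.array([.4855,.449,.0889])
T=piv+q.apply(p0-piv); Rr=q*D; Z=Rr.as_matrix()[:,2]
plan([(T-.14*Z,Rr,-.4),(T-.05*Z,Rr,-.4)])
E
```

```text
-16.2 -34.9 -48.2 82.7 40.9 137.9 -0.4; -16.2 -34.9 -48.2 47.6 82.6 209.6 -0.4
```

{"op": "send_rows", "data": {
  "rows": "-2.7 -5.8 -8 14 7 23 -0.4; -5.4 -11.6 -16 28 14 46 -0.4; -8 -17.5 -24 42 21 69 -0.4; -11 -23.3 -32 55 28 92 -0.4; -13.5 -29 -40 69 34 115 -0.4; -16.2 -34.9 -48.2 83 41 138 -0.4; -16.2 -34.9 -48.2 83 41 138 -0.4; -16.2 -34.9 -48.2 83 41 138 -0.4"
}}

```text
time: 57.72
eef_pos: [0.4013, 0.4259, 0.2607]
tcp_rot: [-0.127, 0.939, 0.044, 0.318]
contact_force: [0.4, -0.6, 0.4]
opening: 0.297
finger_force: 0.0
```

```bash
python3 - <<'E'
from h import *
r=.65; q=R.from_rotvec(-r*CY)
D=down(180+YAW); piv=C(-.0705,.21,.111); p0=np.array([.4855,.449,.0889])
T=piv+q.apply(p0-piv); Rr=q*D; Z=Rr.as_matrix()[:,2]
plan([(T-.05*Z,Rr,-.4),(T,Rr,-.4)])
E
```

```text
0.0 0.2 -0.1 3.6 -0.5 91.5 -0.4; 0.0 0.2 -0.1 3.8 -0.5 141.5 -0.4
```

{"op": "send_rows", "data": {
  "rows": "0 0 0 3.6 -0.5 45 -0.4; 0 0 0 3.6 -0.5 91 -0.4; 0 0 0 3.6 -0.5 116 -0.4; 0 0 0 3.8 -0.5 141 -0.4; 0 0 0 3.8 -0.5 141 -0.4; 0 0 0 3.8 -0.5 141 -1; 0 0 0 3.8 -0.5 141 -1; 0 0 0 3.8 -0.5 141 -1",
  "grip_force": 60
}}

```text
time: 58.72
eef_pos: [0.4806, 0.4478, 0.1474]
tcp_rot: [-0.128, 0.938, 0.044, 0.319]
contact_force: [4.4, -2.3, -0.6]
opening: 0.152
finger_force: 58.5
```

```bash
python3 - <<'E'
from h import *
s=ctrl.get_state();print(s['eef_pos'],s['contact_force'],s['opening'],s['finger_force'])
piv=C(-.0705,.21,.111);R0=R.from_quat(s['tcp_rot']);T=[]
for r in np.linspace(0,.66,17)[1:]:
    q=R.from_rotvec(r*CY);T.append((piv+q.apply(s['eef_pos']-piv),q*R0,-1))
plan(T[:8]);q=R.from_rotvec(.33*CY)
plan(T[8:],dict(eef_pos=T[7][0],tcp_rot=T[7][1].as_quat()))
E
```

```text
[0.4806 0.4478 0.1474] [ 4.4225 -2.3491 -0.6235] 0.15162985245353264 58.510247468948364
-0.0 2.4 0.0 0.9 -0.0 3.6 -1; -0.0 4.7 0.0 2.0 -0.0 7.1 -1; -0.0 7.1 0.0 3.3 -0.0 10.6 -1; -0.0 9.5 0.0 4.7 -0.0 14.0 -1; -0.0 11.8 0.0 6.2 -0.0 17.4 -1; -0.0 14.2 0.0 7.8 -0.0 20.7 -1; -0.0 16.5 0.0 9.6 -0.0 23.9 -1; -0.0 18.9 0.0 11.5 -0.0 27.1 -1
-0.0 2.4 0.0 0.9 -0.0 3.6 -1; -0.0 4.7 0.0 2.0 -0.0 7.1 -1; -0.0 7.1 0.0 3.3 -0.0 10.6 -1; -0.0 9.5 0.0 4.7 -0.0 14.0 -1; -0.0 11.8 0.0 6.2 -0.0 17.4 -1; -0.0 14.2 0.0 7.8 -0.0 20.7 -1; -0.0 16.5 0.0 9.6 -0.0 23.9 -1; -0.0 18.9 0.0 11.5 -0.0 27.1 -1
```

{"op": "send_rows", "data": {
  "rows": "0 2.4 0 0.9 0 3.6 -1; 0 4.7 0 2 0 7.1 -1; 0 7.1 0 3.3 0 10.6 -1; 0 9.5 0 4.7 0 14 -1; 0 11.8 0 6.2 0 17.4 -1; 0 14.2 0 7.8 0 20.7 -1; 0 16.5 0 9.6 0 23.9 -1; 0 18.9 0 11.5 0 27.1 -1"
}}

```text
time: 59.72
eef_pos: [0.488, 0.4499, 0.1187]
tcp_rot: [-0.135, 0.978, 0.022, 0.161]
contact_force: [4.4, -3.7, 2.3]
opening: 0.149
finger_force: 58.9
```

{"op": "send_rows", "data": {
  "rows": "0 2.4 0 0.9 0 3.6 -1; 0 4.7 0 2 0 7.1 -1; 0 7.1 0 3.3 0 10.6 -1; 0 9.5 0 4.7 0 14 -1; 0 11.8 0 6.2 0 17.4 -1; 0 14.2 0 7.8 0 20.7 -1; 0 16.5 0 9.6 0 23.9 -1; 0 17.8 0 10.6 0 25.7 -1"
}}

```text
time: 60.72
eef_pos: [0.4862, 0.4493, 0.0902]
tcp_rot: [-0.136, 0.991, 0.001, 0.007]
contact_force: [4.6, -2.7, 3.1]
opening: 0.151
finger_force: 59.1
```

{"op": "send_rows", "data": {
  "rows": "0 0 0 0 0 0 -1; 0 0 0 0 0 0 -1"
}}

```text
time: 60.98
eef_pos: [0.4862, 0.4493, 0.0899]
tcp_rot: [-0.136, 0.991, 0.001, 0.008]
contact_force: [5.0, -2.1, 1.1]
opening: 0.149
finger_force: 59.0
```

```bash
python3 - <<'E'
from h import *
s=ctrl.get_state();print(s['eef_pos'],s['contact_force'],s['wrist_torque'])
Z=R.from_quat(s['tcp_rot']).as_matrix()[:,2];print('pitch',np.arcsin(Z@[np.cos(Q[2]),np.sin(Q[2]),0]))
E
```

```text
[0.4862 0.4493 0.0899] [ 5.0044 -2.1018  1.0918] [-0.4627 -0.7228 -0.096 ]
pitch 0.016262958789977154
```

{"op": "send_rows", "data": {
  "rows": "0 0.5 0 0.2 0 0.8 -1; 0 1 0 0.4 0 1.5 -1; 0 1 0 0.4 0 1.5 -1"
}}

```text
time: 61.35
eef_pos: [0.4859, 0.4492, 0.0887]
tcp_rot: [-0.136, 0.991, 0.0, -0.001]
contact_force: [5.9, -2.9, 1.9]
opening: 0.149
finger_force: 59.0
```

{"op": "send_rows", "data": {
  "rows": "0 0.5 0 0.2 0 0.8 -1; 0 1 0 0.4 0 1.5 -1; 0 1 0 0.4 0 1.5 -1"
}}

```text
time: 61.72
eef_pos: [0.4855, 0.4491, 0.0881]
tcp_rot: [-0.136, 0.991, -0.001, -0.009]
contact_force: [3.6, -4.5, 5.4]
opening: 0.148
finger_force: 59.4
```

{"op": "send_rows", "data": {
  "rows": "0 0 0 0 0 0 -0.4; 0 0 0 0 0 0 -0.4; 0 0 0 0 0 0 -0.4; 0 0 0 0 0 -40 -0.4; 0 0 0 0 0 -80 -0.4; 0 0 0 0 0 -140 -0.4; 0 0 0 0 0 -200 -0.4; 0 0 0 0 0 -290 -0.4"
}}

```text
time: 62.72
eef_pos: [0.4889, 0.4505, 0.3494]
tcp_rot: [-0.136, 0.991, -0.001, -0.012]
contact_force: [0.7, 0.3, -0.5]
opening: 0.297
finger_force: 0.0
```

```bash
python3 - <<'E'
from h import *
p=snap('scene');t=snap('top')
a=red(p,(370,210,430,300));b=red(t,(150,225,190,290));print(a[0],b and b[0], 'stowed was (396.8,258.7),(167.1,253.3)')
D=down(90+YAW);E=np.array([.6704,.2812,.2945])
plan([(C(-.03,.12,.41),down(130+YAW),-.2),(E+.115*UP,D,-.2)])
E
```

```text
[396.9121 258.7582] [167.0909 253.3182] stowed was (396.8,258.7),(167.1,253.3)
0.2 -0.5 50.1 53.8 -90.5 -51.0 -0.2; -0.0 -0.6 90.1 -125.5 -212.8 -52.5 -0.2
```

Rod is exactly back at its stowed pixels. Back to the handle for lowering.

{"op": "send_rows", "data": {
  "rows": "0 0 10 10 -18 -60 -0.2; 0 0 20 20 -36 -70 -0.2; 0 0 30 30 -54 -70 -0.2; 0 0 40 42 -72 -60 -0.2; 0 0 50 54 -90 -51 -0.2; 0 0 60 10 -121 -52 -0.2; 0 0 70 -35 -151 -52 -0.2; 0 0 80 -80 -182 -52 -0.2"
}}

```text
time: 63.82
eef_pos: [0.6178, 0.2969, 0.3978]
tcp_rot: [0.535, 0.845, -0.008, -0.008]
contact_force: [0.7, 1.1, 0.7]
opening: 0.4
finger_force: 0.0
```

```bash
python3 - <<'E'
from h import *
D=down(90+YAW);E=np.array([.6704,.2812,.2945])
plan([(E+.115*UP,D,-.2),(E+.05*UP,D,-.2)])
p=snap('scene'); print(proj(p,hand(1.44)))
E
```

```text
-1.3 -0.2 9.8 -36.7 40.5 -12.8 -0.2; -1.3 -0.2 9.8 -37.0 41.9 52.1 -0.2
[303.5638 194.6963]
```

{"op": "send_rows", "data": {
  "rows": "-1.3 0 9.8 -37 40 -13 -0.2; -1.3 0 9.8 -37 40 -13 -0.2; -1.3 0 9.8 -37 40 -13 -0.2; -1.3 0 9.8 -37 41 20 -0.2; -1.3 0 9.8 -37 42 52 -0.2; -1.3 0 9.8 -37 42 52 -0.2; -1.3 0 9.8 -37 42 52 -0.2"
}}

```text
time: 64.75
eef_pos: [0.6692, 0.2823, 0.3471]
tcp_rot: [0.602, 0.798, 0.002, -0.001]
contact_force: [0.4, -0.6, 1.0]
opening: 0.402
finger_force: 0.0
```

```bash
python3 - <<'E'
from h import *
D=down(90+YAW);E=np.array([.6704,.2812,.2945])
plan([(E,D,-.2)])
E
```

```text
0.1 -0.2 0.4 -1.5 0.7 52.6 -0.2
```

{"op": "send_rows", "data": {
  "rows": "0 0 0.4 -1.5 0.7 18 -0.2; 0 0 0.4 -1.5 0.7 36 -0.2; 0 0 0.4 -1.5 0.7 52 -0.2; 0 0 0.4 -1.5 0.7 52 -0.2; 0 0 0.4 -1.5 0.7 52 -1; 0 0 0.4 -1.5 0.7 52 -1; 0 0 0.4 -1.5 0.7 52 -1; 0 0 0.4 -1.5 0.7 52 -1",
  "grip_force": 40
}}

```text
time: 65.75
eef_pos: [0.6709, 0.2805, 0.2938]
tcp_rot: [0.606, 0.796, 0.001, -0.001]
contact_force: [0.7, -1.2, 0.8]
opening: 0.124
finger_force: 39.0
```

```bash
python3 - <<'E'
from h import *
s=ctrl.get_state();e=s['eef_pos'];print(e,s['contact_force'],s['opening'],s['finger_force'])
D=down(90+YAW); off=e-hand(1.43); print(off)
d=dict(eef_pos=hand(1.43)+off,tcp_rot=D.as_quat())
# offset eased to the one measured at the shut grasp
off0=np.array([.0012,.0002,-.0305])
O=lambda a: off0+(off-off0)*a/1.43
B=[1.36,1.29,1.22,1.14,1.06,.98,.9,.82,.74,.66,.58,.5,.42,.34,.27,.2,.15,.11,.08,.05,.03,.015,.005,0]
prev=1.43
for k in range(0,24,8):
    plan([(hand(a)+O(a),D,-1) for a in B[k:k+8]],dict(eef_pos=hand(prev)+O(prev),tcp_rot=D.as_quat())); prev=B[k+7]
E
```

```text
[0.6709 0.2805 0.2938] [ 0.676  -1.2154  0.833 ] 0.12388670244349397 39.03275907039642
[ 0.0028 -0.002  -0.0294]
0.0 0.0 0.0 0.1 -16.1 -1.4 -1; 0.0 0.0 0.0 0.3 -32.2 -1.6 -1; 0.0 0.0 0.0 0.4 -48.3 -0.7 -1; 0.0 0.0 0.0 0.5 -66.6 1.7 -1; 0.0 0.0 0.0 0.7 -84.7 5.5 -1; 0.0 0.0 0.0 0.8 -102.4 10.8 -1; 0.0 0.0 0.0 1.0 -119.6 17.4 -1; 0.0 0.0 0.0 1.1 -136.2 25.5 -1
0.0 0.0 0.0 0.1 -16.0 9.3 -1; 0.0 0.0 0.0 0.3 -31.1 19.9 -1; 0.0 0.0 0.0 0.4 -45.4 31.6 -1; 0.0 0.0 0.0 0.6 -58.7 44.4 -1; 0.0 0.0 0.0 0.7 -70.9 58.3 -1; 0.0 0.0 0.0 0.9 -82.0 73.0 -1; 0.0 0.0 0.0 1.0 -90.7 86.6 -1; 0.0 0.0 0.0 1.1 -98.5 100.8 -1
0.0 0.0 0.0 0.1 -4.9 10.4 -1; 0.0 0.0 0.0 0.2 -8.5 19.0 -1; 0.0 0.0 0.0 0.2 -10.9 25.5 -1; 0.0 0.0 0.0 0.3 -13.2 32.0 -1; 0.0 0.0 0.0 0.3 -14.6 36.4 -1; 0.0 0.0 0.0 0.3 -15.5 39.7 -1; 0.0 0.0 0.0 0.4 -16.2 42.0 -1; 0.0 0.0 0.0 0.4 -16.5 43.1 -1
```

{"op": "send_rows", "data": {
  "rows": "0 0 0 0 -16 -1.4 -1; 0 0 0 0.3 -32 -1.6 -1; 0 0 0 0.4 -48 -0.7 -1; 0 0 0 0.5 -66.6 1.7 -1; 0 0 0 0.7 -84.7 5.5 -1; 0 0 0 0.8 -102.4 10.8 -1; 0 0 0 1 -119.6 17.4 -1; 0 0 0 1.1 -136.2 25.5 -1"
}}

```text
time: 66.75
eef_pos: [0.5398, 0.2443, 0.2696]
tcp_rot: [0.606, 0.796, 0.002, 0.001]
contact_force: [1.1, -3.3, 2.3]
opening: 0.121
finger_force: 41.2
```

{"op": "send_rows", "data": {
  "rows": "0 0 0 0 -16 9.3 -1; 0 0 0 0.3 -31.1 20 -1; 0 0 0 0.4 -45.4 31.6 -1; 0 0 0 0.6 -58.7 44.4 -1; 0 0 0 0.7 -71 58.3 -1; 0 0 0 0.9 -82 73 -1; 0 0 0 1 -90.7 86.6 -1; 0 0 0 1.1 -98.5 100.8 -1"
}}

```text
time: 67.75
eef_pos: [0.4443, 0.2183, 0.1669]
tcp_rot: [0.605, 0.796, -0.0, 0.001]
contact_force: [2.9, -7.1, -1.9]
opening: 0.118
finger_force: 42.2
```

{"op": "send_rows", "data": {
  "rows": "0 0 0 0 -2.6 5 -1; 0 0 0 0 -4.9 10.4 -1; 0 0 0 0.2 -7 15 -1; 0 0 0 0.2 -8.5 19 -1; 0 0 0 0.2 -10.9 25.5 -1; 0 0 0 0.3 -12 29 -1; 0 0 0 0.3 -13.2 32 -1; 0 0 0 0.3 -13.2 32 -1"
}}

```text
time: 68.75
eef_pos: [0.4314, 0.215, 0.1344]
tcp_rot: [0.605, 0.796, -0.001, 0.001]
contact_force: [2.2, -6.8, -3.8]
opening: 0.124
finger_force: 41.7
```

```bash
python3 - <<'E'
from h import *
s=ctrl.get_state();print(s['eef_pos'],s['contact_force'],hand(0)+[.0012,.0002,-.0305])
E
```

```text
[0.4314 0.215  0.1344] [ 2.2436 -6.7645 -3.7602] [0.4283 0.2156 0.1245]
```

10 mm to go; final gentle steps.

{"op": "send_rows", "data": {
  "rows": "0 0 0 0 -0.5 2 -1; 0 0 0 0 -1 4 -1; 0 0 0 0 -1.5 5.5 -1; 0 0 0 0 -2 7 -1; 0 0 0 0 -2.3 8 -1; 0 0 0 0 -2.6 9 -1; 0 0 0 0 -2.8 10 -1; 0 0 0 0 -2.8 10 -1"
}}

```text
time: 69.75
eef_pos: [0.4287, 0.2144, 0.1247]
tcp_rot: [0.605, 0.796, -0.001, 0.001]
contact_force: [2.1, -7.5, -3.1]
opening: 0.121
finger_force: 42.1
```

{"op": "send_rows", "data": {
  "rows": "0 0 0 0 0 0.7 -1; 0 0 0 0 0 1.4 -1; 0 0 0 0 0 1.4 -1"
}}

```text
time: 70.12
eef_pos: [0.4287, 0.2143, 0.1246]
tcp_rot: [0.605, 0.796, -0.001, 0.001]
contact_force: [-1.0, -8.9, 3.4]
opening: 0.121
finger_force: 42.7
```

{"op": "send_rows", "data": {
  "rows": "0 0 0 0 0 0 1; 0 0 0 0 0 0 1; 0 0 0 0 0 0 1; 0 0 0 0 0 -40 1; 0 0 0 0 0 -100 1; 0 0 0 0 0 -160 1; 0 0 0 0 0 -160 0; 0 0 0 0 0 -160 -0.3"
}}

```text
time: 71.12
eef_pos: [0.428, 0.2162, 0.2831]
tcp_rot: [0.606, 0.796, 0.001, -0.001]
contact_force: [0.0, -0.0, 0.0]
opening: 0.6
finger_force: 0.0
```

```bash
python3 - <<'E'
from h import *
p=snap('scene','s10.png');t=snap('top','t10.png')
def rd(q,box):
    u0,v0,u1,v1=box; c=q['color'][v0:v1,u0:u1].astype(int); m=(c[...,0]>110)&(c[...,1]<70)&(c[...,2]<70)
    P=np.argwhere(m)[:,::-1]+[u0,v0]; return P.mean(0),P.min(0),P.max(0),len(P)
a=rd(p,(255,170,300,220));b=rd(t,(275,195,310,240));print(a,b)
W=tri([ray(p,*a[0]),ray(t,*b[0])]);print(W,toC(W))
for X in((-.025,-.2295),(-.02,-.2295),(-.03,-.2295)): print(X,proj(t,C(*X,.127)),proj(p,C(*X,.116)))
# lid shut check: handle in scene
print(proj(p,hand(0)),[ (w(p,r['position']),r['p']) for r in ctrl.look_for(p,'lid')[:1]])
D=down(180+YAW);gplan([(C(-.025,-.2295,.22),D,-.3)])
b=cv2.imread('pics/s10.png')[150:300,230:430]; a=cv2.imread('pics/t10.png')[190:260,230:325]
cv2.imwrite('pics/c10.png',np.hstack([cv2.resize(a,(400,295),interpolation=2),cv2.resize(b,(393,295),interpolation=2)]))
E
```

```text
(array([278.3793, 185.1724]), array([267, 170]), array([299, 194]), 58) (array([291.175, 218.225]), array([288, 213]), array([295, 225]), 40)
[0.5554 0.0173 0.1465] [-0.032  -0.2253  0.1465]
(-0.025, -0.2295) [290.0441 218.7002] [273.8363 193.3471]
(-0.02, -0.2295) [289.5217 217.3886] [272.8627 194.1654]
(-0.03, -0.2295) [290.5672 220.0137] [274.8065 192.5318]
[352.1101 196.5814] [(array([0.5348, 0.2601, 0.1138]), 0.61)]
-0.1 -0.3 -90.1 -230.0 78.0 88.2 -0.3
```

View pics/c10.png

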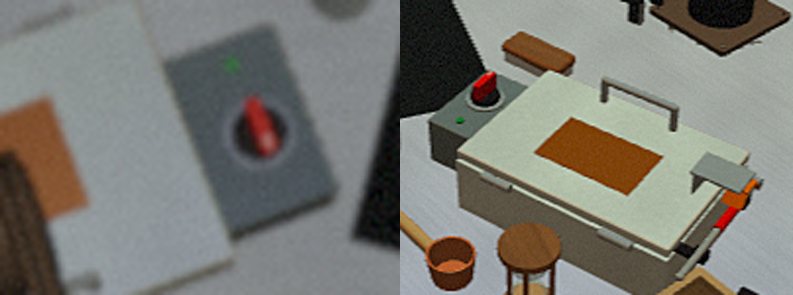

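Lid is shut, rod stowed; knob at top px (291,219), scene (273,193) → chest (-0.025,-0.231).

{"op": "send_rows", "data": {
  "rows": "0 0 -10 -28 9 0 -0.3; 0 0 -20 -56 18 0 -0.3; 0 0 -30 -84 27 0 -0.3; 0 0 -40 -110 36 10 -0.3; 0 0 -50 -138 45 25 -0.3; 0 0 -60 -166 54 45 -0.3; 0 0 -75 -198 66 65 -0.3; 0 0 -90 -230 78 88 -0.3"
}}

```text
time: 72.28
eef_pos: [0.5645, 0.0146, 0.1926]
tcp_rot: [-0.064, 0.998, 0.002, -0.002]
contact_force: [-1.5, -0.2, 0.1]
opening: 0.35
finger_force: 0.0
```

{"op": "send_rows", "data": {
  "rows": "0 0 0 0 0 0 -0.3; 0 0 0 0 0 0 -0.3"
}}

```text
time: 72.53
eef_pos: [0.564, 0.0158, 0.194]
tcp_rot: [-0.06, 0.998, 0.002, -0.001]
contact_force: [0.1, -0.0, -0.6]
opening: 0.346
finger_force: 0.0
```

```bash
python3 - <<'E'
from h import *
D=down(180+YAW);G=C(-.025,-.231,.121);gplan([(G+.06*UP,D,-.3),(G,D,-.3)])
E
```

```text
0.2 -0.1 -8.7 0.4 -2.2 41.0 -0.3; 0.2 -0.1 -8.7 0.3 -2.4 101.0 -0.3
```

{"op": "send_rows", "data": {
  "rows": "0 0 -8.7 0 -2.3 20 -0.3; 0 0 -8.7 0 -2.3 41 -0.3; 0 0 -8.7 0 -2.3 62 -0.3; 0 0 -8.7 0 -2.3 82 -0.3; 0 0 -8.7 0 -2.3 101 -0.3; 0 0 -8.7 0 -2.3 101 -0.3; 0 0 -8.7 0 -2.3 101 -1; 0 0 -8.7 0 -2.3 101 -1",
  "grip_force": 20
}}

```text
time: 73.53
eef_pos: [0.5657, 0.0097, 0.0939]
tcp_rot: [-0.136, 0.991, -0.003, 0.0]
contact_force: [2.4, -10.9, -6.2]
opening: 0.151
finger_force: 25.9
```

{"op": "send_rows", "data": {
  "rows": "0 0 0 0 0 0 -1; 0 0 0 0 0 0 -1; 0 0 0 0 0 0 -1",
  "grip_force": 30
}}

```text
time: 73.9
eef_pos: [0.5656, 0.0097, 0.0939]
tcp_rot: [-0.136, 0.991, -0.002, 0.0]
contact_force: [1.6, -10.4, -6.9]
opening: 0.154
finger_force: 30.5
```

{"op": "send_rows", "data": {
  "rows": "0 0 0 0 -1.5 0 -1; 0 0 0 0 -1.5 0 -1; 0 0 0 0 -1.5 0 -1"
}}

```text
time: 74.28
eef_pos: [0.5657, 0.0096, 0.0939]
tcp_rot: [-0.136, 0.991, -0.001, -0.0]
contact_force: [0.3, -6.5, -5.1]
opening: 0.156
finger_force: 30.7
```

```bash
python3 - <<'E'
from h import *
s=ctrl.get_state();print(toC(s['eef_pos']),s['contact_force'],s['wrist_torque'])
E
```

```text
[-0.0242 -0.2354  0.0939] [ 0.2684 -6.5346 -5.0839] [-0.9702 -0.1428 -0.0812]
```

{"op": "send_rows", "data": {
  "rows": "0 0 0 0 -2 0.5 -1; 0 0 0 0 -2 0.5 -1; 0 0 5 0 -2 0.5 -1; 0 0 10 0 -2 0.5 -1; 0 0 15 0 -2 0.5 -1; 0 0 20 0 -2 0.5 -1; 0 0 25 0 -2 0.5 -1; 0 0 30 0 -2 0.5 -1"
}}

```text
time: 75.28
eef_pos: [0.5658, 0.0072, 0.0939]
tcp_rot: [0.125, 0.992, -0.002, -0.0]
contact_force: [-2.6, -10.4, 0.1]
opening: 0.156
finger_force: 31.3
```

```bash
python3 - <<'E'
from h import *
s=ctrl.get_state();print(toC(s['eef_pos']),s['contact_force'],s['wrist_torque'],s['opening'])
E
```

```text
[-0.0247 -0.2378  0.0939] [ -2.6288 -10.3599   0.1361] [-1.5627  0.4227  0.0835] 0.15629826822191328
```

{"op": "send_rows", "data": {
  "rows": "0 0 5 0 -1 0 -1; 0 0 10 0 -1 0 -1; 0 0 15 0 -1 0 -1; 0 0 20 0 -1 0 -1; 0 0 25 0 -1 0 -1; 0 0 25 0 -1 0 -1"
}}

```text
time: 76.03
eef_pos: [0.5649, 0.0054, 0.0939]
tcp_rot: [0.336, 0.942, -0.003, -0.001]
contact_force: [-5.2, -11.5, 0.9]
opening: 0.159
finger_force: 31.5
```

{"op": "send_rows", "data": {
  "rows": "0 0 3 0 0 0 -1; 0 0 5 0 0 0 -1; 0 0 5 0 0 0 -1; 0 0 5 0 0 0 -1"
}}

```text
time: 76.53
eef_pos: [0.5647, 0.005, 0.0939]
tcp_rot: [0.376, 0.927, -0.004, -0.001]
contact_force: [-6.0, -12.3, 1.9]
opening: 0.158
finger_force: 31.5
```

```bash
python3 - <<'E'
from h import *
s=ctrl.get_state();q=R.from_quat(s['tcp_rot']).as_matrix()[:,0];print(np.degrees(np.arctan2(q[1],q[0]))-YAW-180,s['contact_force'],s['wrist_torque'],s['opening'])
E
```

```text
-59.75483277348023 [ -6.008  -12.2559   1.8947] [-2.0215  0.777   0.1195] 0.15750899168118962
```

{"op": "send_rows", "data": {
  "rows": "0 0 2 0 0 0 -1; 0 0 4 0 0 0 -1; 0 0 4 0 0 0 -1"
}}

```text
time: 76.9
eef_pos: [0.5647, 0.0048, 0.0939]
tcp_rot: [0.405, 0.914, -0.005, -0.0]
contact_force: [-4.3, -13.0, 1.9]
opening: 0.154
finger_force: 50.3
```

{"op": "send_rows", "data": {
  "rows": "0 0 3 0 0 0 -1; 0 0 3 0 0 0 -1; 0 0 3 0 0 0 -1"
}}

```text
time: 77.28
eef_pos: [0.5652, 0.0043, 0.094]
tcp_rot: [0.429, 0.903, -0.005, 0.001]
contact_force: [-3.6, -13.8, 0.7]
opening: 0.16
finger_force: 76.0
```

```bash
python3 - <<'E'
from h import *
s=ctrl.get_state();q=R.from_quat(s['tcp_rot']).as_matrix()[:,0];print(np.degrees(np.arctan2(q[1],q[0]))-YAW-180,s['contact_force'],s['wrist_torque'],s['opening'])
E
```

```text
-66.36574863716062 [ -3.6055 -13.814    0.7119] [-2.3239  0.633   1.2386] 0.1603871876186658
```

At the stop (1.2 N m). Turn back, release, and leave.

{"op": "send_rows", "data": {
  "rows": "0 0 -7 0 0 0 -1; 0 0 -15 0 0 0 -1; 0 0 -23 0 0 0 -1; 0 0 -31 0 0 0 -1; 0 0 -39 0 0 0 -1; 0 0 -47 0 0 0 -1; 0 0 -55 0 0 0 -1; 0 0 -63 0 0 0 -1"
}}

```text
time: 78.28
eef_pos: [0.5659, 0.0092, 0.0938]
tcp_rot: [-0.104, 0.995, 0.001, 0.0]
contact_force: [0.1, 0.1, 0.5]
opening: 0.156
finger_force: 31.4
```

{"op": "send_rows", "data": {
  "rows": "0 0 -2 0 0 0 -1; 0 0 -2 0 0 0 -0.3; 0 0 -2 0 0 0 -0.3; 0 0 -2 0 0 0 -0.3; 0 0 -2 0 0 -20 -0.3; 0 0 -2 0 0 -60 -0.3; 0 0 -2 0 0 -120 -0.3; 0 0 -2 0 0 -180 -0.3"
}}

```text
time: 79.28
eef_pos: [0.5655, 0.0086, 0.2766]
tcp_rot: [-0.119, 0.993, 0.001, 0.0]
contact_force: [1.1, -0.2, -0.5]
opening: 0.351
finger_force: 0.0
```

{"op": "send_rows", "data": {
  "rows": "0 0 10 50 20 -30 -0.3; 0 0 10 100 40 -30 -0.3; 0 0 10 150 80 -30 -0.3; 0 0 10 150 80 -30 -0.3; 0 0 10 150 80 -30 -0.3"
}}

```text
time: 79.9
eef_pos: [0.4014, 0.0509, 0.3052]
tcp_rot: [-0.032, 0.999, 0.001, 0.001]
contact_force: [0.9, 0.1, 0.2]
opening: 0.347
finger_force: 0.0
```

```bash
python3 - <<'E'
from h import *
s=ctrl.get_state();print(s['eef_pos'],s['contact_force'],s['time'])
p=snap('scene','s11.png');t=snap('top','t11.png')
for box,q,n,o in(((255,180,290,215),p,'s','s10'),((275,195,310,240),t,'t','t10')):
    for im in (q['color'],cv2.imread('pics/%s.png'%o)[:,:,::-1]):
        u0,v0,u1,v1=box; c=im[v0:v1,u0:u1].astype(int); m=(c[...,0]>110)&(c[...,1]<70)&(c[...,2]<70);P=np.argwhere(m)[:,::-1]+[u0,v0]; print(n,P.mean(0),P.min(0),P.max(0),len(P), cv2.minAreaRect(P.astype(np.float32))[1:])
for n in('bottle','bucket','squeegee','sand_timer','brush','ladle'):
    print(n,[w(p,r['position']) for r in ctrl.look_for(p,n)[:1]])
a=cv2.imread('pics/s11.png').astype(int);b=cv2.imread('pics/scene0.png').astype(int);d=(abs(a-b).max(2)>60).astype(np.uint8)
d=cv2.morphologyEx(d,cv2.MORPH_OPEN,np.ones((3,3)));n,l,st,c=cv2.connectedComponentsWithStats(d);print([x.tolist() for x in st[1:] if x[4]>15])
E
```

```text
[0.4014 0.0509 0.3052] [0.8679 0.1239 0.1711] 79.9
s [272.1622 190.1892] [267 187] [278 194] 37 ((3.535533905029297, 12.020814895629883), 45.0)
s [272.1053 190.2895] [267 187] [278 194] 38 ((3.535533905029297, 12.020814895629883), 45.0)
t [291.15  218.325] [288 213] [295 225] 40 ((12.998673439025879, 3.5282113552093506), 68.19859313964844)
t [291.175 218.225] [288 213] [295 225] 40 ((12.998673439025879, 3.5282113552093506), 68.19859313964844)
bottle [array([ 0.7173, -0.0715,  0.0918])]
bucket [array([ 0.7205, -0.3504,  0.0932])]
squeegee [array([0.4734, 0.5849, 0.0144])]
sand_timer [array([0.7485, 0.3457, 0.1202])]
brush [array([ 0.3815, -0.0865,  0.0388])]
ladle []
[[235, 0, 53, 12, 319], [325, 0, 5, 5, 21], [327, 0, 27, 15, 300], [404, 0, 60, 15, 490], [468, 1, 49, 35, 949], [236, 19, 20, 39, 407], [305, 39, 20, 18, 180], [329, 53, 5, 7, 28], [305, 54, 76, 90, 3858], [458, 92, 5, 6, 20], [414, 99, 51, 41, 1070], [414, 124, 35, 22, 296], [205, 137, 41, 13, 299], [220, 175, 41, 16, 388]]
```

Knob back at rest, lid and rod unchanged from the start picture, only the arm and the rests differ. Hand in.

```bash
python3 -c "
from plant import ctrl
print(ctrl.sign_off())"
```

```text
the job is handed in; nothing more can be done
None
```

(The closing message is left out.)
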